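# Load mortar prisms into a tester's feed chute and lock the gate

### The arm

A 6-joint arm with a two-finger parallel gripper is mounted at the origin on the work surface. World frame = base frame: x ahead of the robot, y to its left, z up, the work surface at z = 0. Lengths are in m, angles in rad, forces in N, time in s.
With the tool pointing down it reaches from about 0.35 to 0.775 m from the base axis. Payload 5.5 kg.
Tool frame: the origin (TCP) lies midway between the tips of the shut fingers; the grasp point (between the pads) lies 19 mm behind it (env.hold_point_z is the distance from the TCP to the grasp point, in m); z points along the fingers, y is the line along which they close (so a half turn about z gives the same grasp; the last joint's range is limited). The gripper opens to 85 mm and grips with 20 to 120 N. Pads are 22 mm wide; open, the fingers measure 114 mm over their backs; the gripper's body (76 mm by 85 mm) begins 54 mm behind the grasp point. The pads swing forward as they close: fully open they stand 13 mm farther back than shut.
Start: joints at [-1.38, 0.313, 0.046, 1.304, 0, 1.431], TCP at [0.187, -0.544, 0.231] pointing down, gripper open.
Joint ranges: [-2.76, 2.76], [-0.86, 1.69], [-1.03, 1.26], [-2.2, 2.34], [-1.47, 1.5], [-3.14, 3.14]. Speed limits (rad/s): [2.57, 2.57, 3.14, 3.14, 3.14, 3.14].

### API

Orientations are given as a unit quaternion [w, x, y, z].
In Python, from workcell import env, read_camera gives the robot as it stands. The module is installed in compiled form; this text tells all that it offers.
- The arm moves only by the tool carry_out, never from a script. Its argument "moves" is a list of rows, each an object of numbers: "tx", "ty", "tz": the shift along the world's x, y, z in cm; "wx", "wy", "wz": the turn, a rotation vector about the world's x, y, z in rad; "claw": the closure, from -1 (fully open) to 1 (shut). A call has 1 to 8 rows; each row shifts and turns the commanded pose from where the row before left it; what a row does not reach is not made up. A row lasts 1/8 s, in which the tool goes at most 62.5 mm and 10.7 degrees, less where a joint would pass 70% of its speed; a pose out of reach is approached as far as the arm can. A call is refused whole if a number of a shift passes 6.25 or a number of a turn 0.188, either way. A call with a gripper value outside its range is refused whole. The fingers move at their own pace and stop on an object; "newtons" is the grip in N (left out, the last holds). Time passes only in rows, so rows that do not move let the fingers close. It gives the time, the measured TCP pose, the force, the opening and the grip force at its end, in the units of the state.
- env.get_state(): the state, without advancing time (a new reading comes with each control period).
- read_camera(name): name is "scene" or "top"; returns a dict with "image" (400x640x3 uint8, blue, green, red), "z_map" (400x640 float32, m along the optical axis (not along the pixel's ray), 0 where there is no reading), "fx", "fy", "cx", "cy" (pixels), "camera_from_world" (4x4, takes a point from world to camera coordinates). Camera axes: x right, y down, z forward; pixel columns grow to the right and rows downward; lengths in m; the calibration is good to about 2 mm. A picture is of the moment at which its call begins.
- env.hand_in(): hands the job in; it is judged then, once.
The state is a dict: "clock": time; "joint_pos": joint angles; "qvel": joint speeds; "tau": joint torques, N m; "tcp_pos": TCP position; "orientation": TCP orientation; "wrist_force": force on the tool from outside, world axes, zero at the start; "ft_torque": the same for the moment, N m; "finger_gap": finger opening in m; "grip_force": force on a finger pad.
Only numpy, scipy, OpenCV 4.12 (cv2) and the standard library are available. Lean on these libraries where they do the work, as an engineer would, in place of code of your own. Each camera call takes 0.05 s, during which the arm holds its last target. There are 200 camera calls.

### The job

Load every mortar prism on the bench into the sloped feed chute: lay them lengthwise in its open upper part and push them down under the clear cover until the first rests against the escapement stop and the others are packed end to end behind it, with no gaps. Only then swing the loading gate fully shut across the top of the chute and lock it with the loose pin from the rack, dropped fully home through the gate and the lug below it. Leave the brick, the tile and the tub alone.

Things in the scene. Friction and masses are not known exactly. Their poses are not given: they have to be found in the camera images.
- prism1: a grey mortar prism half, 80 x 40 x 40 mm, 0.28 kg; origin at its centre, x along its 80 mm length; 2 to 4 such prisms (prism1 to prism4) are present, lying on the bench on a long side; all alike
- prism2: a grey mortar prism half, 80 x 40 x 40 mm, 0.28 kg; origin at its centre, x along its 80 mm length; 2 to 4 such prisms (prism1 to prism4) are present, lying on the bench on a long side; all alike
- prism3: a grey mortar prism half, 80 x 40 x 40 mm, 0.28 kg; origin at its centre, x along its 80 mm length; 2 to 4 such prisms (prism1 to prism4) are present, lying on the bench on a long side; all alike
- prism4: a grey mortar prism half, 80 x 40 x 40 mm, 0.28 kg; origin at its centre, x along its 80 mm length; 2 to 4 such prisms (prism1 to prism4) are present, lying on the bench on a long side; all alike
- channel: sloped aluminium channel of the feed chute, fixed, 420 mm long, rising at 12 degrees; origin on its floor at mid-width at the stop's face, 35 mm above the bench; x up the slope along the floor, y across, z square to the floor. Inside width 44 mm; side walls 5 mm thick, 15 mm high. Prisms do not slide by themselves (friction about 0.6); pushed home their centres lie at x = 40, 120, 200, 280 mm
- stop (a point): middle of the escapement stop's face, 15 mm above the channel floor: a dark steel block 44 mm wide and 30 mm high that closes the low end of the channel; a grey housing 90 mm high stands behind it
- cover_edge (a point): middle of the top of the clear plastic cover's upper edge. The cover roofs the channel from the stop to 150 mm up the slope (underside 48 mm, top 52 mm above the floor, 56 mm wide, with side walls); from there on the channel is open above
- gate (a joint): angle of the loading gate about its upright hinge: 0 = fully shut across the top end of the chute, against its end stop; grows as it swings out, away from the chute, to at most 1.5 rad; a light friction (about 0.12 N m) holds it where it is left. The gate is a level grey bar about 30 mm wide and 14 mm thick, its underside 142 mm and its top 156 mm above the bench
- gate_hinge (a point): the gate's hinge axis, at the height of the bar's top. Its frame turns with the gate: z up, y along the bar towards the hole. Beyond the chute's top end, 50 mm to one side of its middle
- gate_knob (a point): middle of the gate's upright black round knob, 22 mm across, standing 45 mm high on the bar, 55 mm from the hinge; this point lies 23 mm above the bar's top
- gate_hole (a point): centre of the 15 mm hole through the gate's end, at the bar's top, 110 mm from the hinge
- lug_hole (a point): centre of the 15 mm hole through the fixed lug (plate 10 mm thick, 44 mm square, its top 141 mm above the bench; open below the hole), at the lug's top; the gate's hole lies above it when the gate is shut
- pin: the loose steel locking pin, upright in the rack at the start, 0.12 kg; origin at the underside of its collar, z along its axis towards the grip. Below the origin a shank 11 mm thick and 60 mm long with a tapered tip; above it a collar 28 mm across and 6 mm high, then a dark round grip 22 mm across and 46 mm high. Fully home its collar rests on the top of the gate
- pin_tip (a point): the lower end of the pin's shank, 60 mm below its origin
- rack: the pin rack, a fixed grey plastic block 70 x 70 x 70 mm with one 15 mm hole 66 mm deep down its middle; origin at the centre of its underside
- brick: bystander: a red brick piece, 100 x 120 x 65 mm; origin under its centre
- tile: bystander: a stone tile lying flat, 120 x 120 x 12 mm; origin under its centre
- tub: bystander: a clear tub with a white lid, 90 mm across, 100 mm high; origin under its centre
Not all that is in view belongs to the job. Leave any green or purple look-alike of the prism2 alone.

How it is judged:
By the outcome, as a careful person would: the job done as asked, in the order asked, and still so for the second after the job is handed in, with the robot touching nothing.
Of prism1, prism2, prism3, prism4 only 2 to 4 are there at a start; the rules pass over those that are not, and their reading is None.
At some moment in a run one of prism1, prism2, prism3, prism4 may be knocked a few centimetres aside while the robot is not near it.
It also fails if it takes over 210 s, if anything falls off the work surface, if the arm or the gripper's body presses on something with over 40 N, if the wrist force passes 120 N, or if a joint passes its speed limit or range.

## Working session

There is one attempt and no reset: what is moved stays moved. The work goes in short steps, Python scripts to look and compute and a tool call to move; the robot and the scene stay as the last step left them, time stands still between calls to the robot, and variables do not carry over. Pictures are saved under pics/ and viewed, at most 14 in all, crops included, and the job is handed in when it is done.

Besides the shell and the picture viewer there is one more tool, called after "Request:" as name([rows], argument=value, ...), one row to a line, values as JSON. carry_out: Moves the arm, as the interface text tells. Its arguments: {"type":"object","properties":{"moves":{"type":"array","items":{"type":"object","properties":{"tx":{"type":"number"},"ty":{"type":"number"},"tz":{"type":"number"},"wx":{"type":"number"},"wy":{"type":"number"},"wz":{"type":"number"},"claw":{"type":"number"}}}},"newtons":{"type":"number"}},"required":["moves"]}

```bash
mkdir -p pics; cat > h.py <<'E'
import numpy as np, cv2
from workcell import env, read_camera
def cloud(r):
    z=r["z_map"]; v,u=np.mgrid[0:400,0:640]
    P=np.stack([(u-r["cx"])/r["fx"]*z,(v-r["cy"])/r["fy"]*z,z,np.ones_like(z)],-1)
    W=P@np.linalg.inv(r["camera_from_world"]).T
    W=W[...,:3]; W[z==0]=np.nan
    return W
E
python3 - <<'E'
from h import *
for n in ("top","scene"):
    r=read_camera(n); cv2.imwrite(f"pics/{n}0.png",r["image"]); np.savez(f"{n}0.npz",W=cloud(r),im=r["image"],M=r["camera_from_world"],k=[r["fx"],r["fy"],r["cx"],r["cy"]])
    print(n,np.linalg.inv(r["camera_from_world"]).round(3).tolist(),r["fx"])
print(env.get_state(), env.hold_point_z)
E
```

```text
top [[0.029, -0.995, 0.096, 0.362], [-0.999, -0.027, 0.017, -0.031], [-0.014, -0.096, -0.995, 1.6], [0.0, 0.0, 0.0, 1.0]] 458.1092051565405
scene [[-0.889, 0.264, -0.375, 0.982], [0.458, 0.467, -0.756, 0.91], [-0.025, -0.844, -0.536, 0.783], [0.0, 0.0, 0.0, 1.0]] 451.3192827229567
{'clock': 0.1, 'joint_pos': array([-1.37961868e+00,  3.13917837e-01,  4.51028456e-02,  1.30359392e+00,
        4.21071810e-05,  1.43117009e+00]), 'qvel': array([ 2.36961178e-05, -2.39391610e-03,  1.83343091e-03, -1.11962738e-03,
        6.92037627e-04,  1.70327516e-05]), 'tau': array([ 1.48762945e-03, -4.81727171e+01,  2.99243027e+01,  1.28375326e-02,
       -2.14863908e-04, -7.16384989e-06]), 'tcp_pos': array([ 0.18666517, -0.54338651,  0.23050648]), 'orientation': array([-8.06564550e-04,  9.86351938e-01,  1.64648726e-01,  2.66203878e-07]), 'wrist_force': array([-0.15765502, -0.35764807, -0.40709757]), 'ft_torque': array([-0.03193391, -0.00466698,  0.03201782]), 'grip_force': 0.0, 'finger_gap': 0.08513774309206269} 0.0187
```

View pics/top0.png

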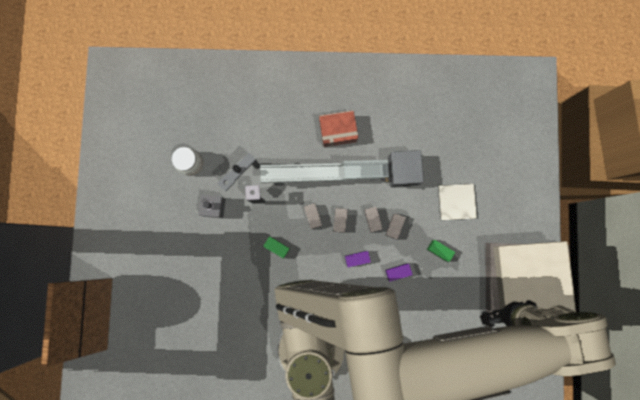

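View pics/scene0.png

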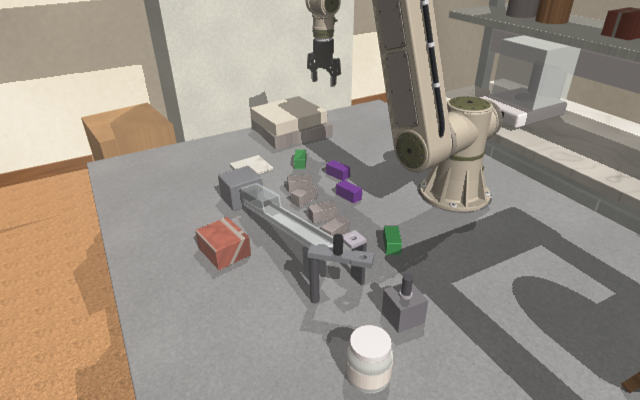

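The top view shows four grey prisms at (313,216), (341,219), (374,219) and (397,227). The chute runs from the stop at (390,168) up to (262,172), with the open gate near (238,168), the lug at (252,192) and the rack and pin at (210,204). Next I'll measure these.

```bash
cat >> h.py <<'E'
def prisms(W,im,lo=(0.2,-0.45),hi=(0.5,0.3)):
    m=(W[...,2]>0.030)&(W[...,2]<0.048)&(W[...,0]>lo[0])&(W[...,0]<hi[0])&(W[...,1]>lo[1])&(W[...,1]<hi[1])
    hsv=cv2.cvtColor(im,cv2.COLOR_BGR2HSV); m&=hsv[...,1]<90
    n,L,st,_=cv2.connectedComponentsWithStats(m.astype(np.uint8),connectivity=4); out=[]
    for i in range(1,n):
        if st[i,4]<60: continue
        p=W[L==i]; (c,s,a)=cv2.minAreaRect((p[:,:2]*1000).astype(np.float32))
        if s[0]<s[1]: a+=90; s=s[::-1]
        a=(a+90)%180-90
        out.append((round(c[0]),round(c[1]),round(s[0]),round(s[1]),round(a),round(1000*np.median(p[:,2])),st[i,4]))
    return out
E
python3 - <<'E'
from h import *
d=np.load("top0.npz");W,im=d["W"],d["im"]
for p in prisms(W,im): print(p)
np.set_printoptions(precision=3,suppress=True,linewidth=200)
for (u,v) in [(410,168),(392,168),(350,170),(300,172),(270,172),(262,172),(252,192),(210,204),(238,168),(257,164),(185,158),(225,184)]: print(u,v,W[v,u])
big=cv2.resize(im[130:240,170:430],(780,330),interpolation=cv2.INTER_CUBIC)
cv2.imwrite("pics/topcrop.png",big)
d=np.load("scene0.npz");im=d["im"]
cv2.imwrite("pics/scenecrop.png",cv2.resize(im[150:340,200:440],(758,600),interpolation=cv2.INTER_CUBIC))
E
```

```text
(452, 6, 80, 40, 19, 39, np.int32(272))
(447, -202, 80, 41, 17, 39, np.int32(280))
(440, -89, 80, 40, -5, 39, np.int32(275))
(425, -279, 80, 41, -19, 40, np.int32(283))
410 168 [ 0.617 -0.314  0.091]
392 168 [ 0.616 -0.256  0.082]
350 170 [ 0.601 -0.114  0.114]
300 172 [0.593 0.051 0.097]
270 172 [0.587 0.148 0.117]
262 172 [0.586 0.174 0.119]
252 192 [ 0.532  0.223 -0.001]
210 204 [0.477 0.342 0.11 ]
238 168 [0.584 0.237 0.202]
257 164 [0.62  0.199 0.07 ]
185 158 [0.629 0.435 0.1  ]
225 184 [ 0.558  0.321 -0.007]
```

View pics/topcrop.png

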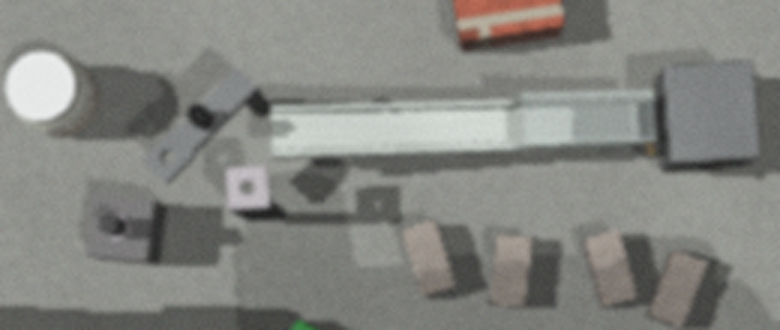

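View pics/scenecrop.png

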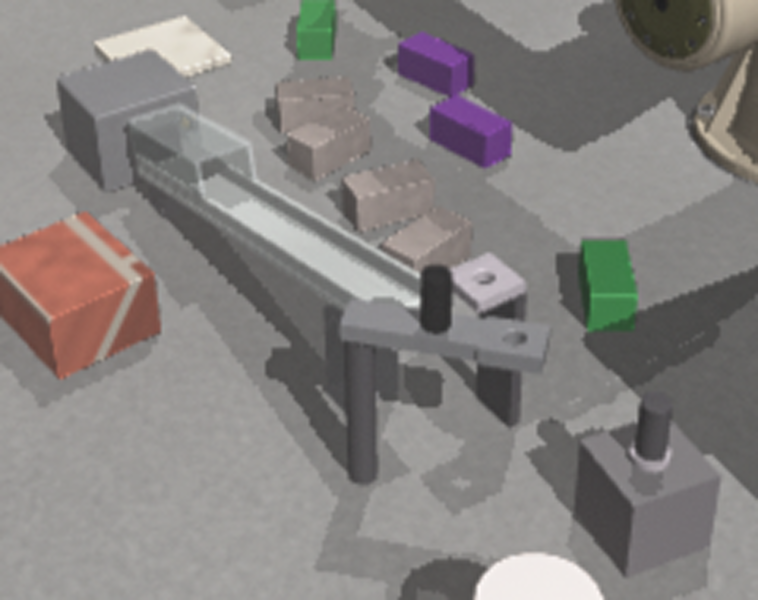

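```bash
cat > meas.py <<'E'
from h import *
np.set_printoptions(precision=4,suppress=True,linewidth=200)
def rect(p):
    (c,s,a)=cv2.minAreaRect((p[:,:2]*1000).astype(np.float32)); return np.round(c,1),np.round(s,1),round(a,1),len(p),p[:,2].mean().round(4)
def sel(W,x0,x1,y0,y1,z0,z1):
    p=W.reshape(-1,3); return p[(p[:,0]>x0)&(p[:,0]<x1)&(p[:,1]>y0)&(p[:,1]<y1)&(p[:,2]>z0)&(p[:,2]<z1)]
if __name__=="__main__":
  for n in ("top","scene"):
    W=np.load(n+"0.npz")["W"]
    print(n)
    print("gate",rect(sel(W,.5,.7,.15,.34,.148,.165)))
    print("knob",rect(sel(W,.5,.7,.15,.34,.185,.22)))
    print("lug",rect(sel(W,.48,.59,.17,.28,.134,.146)))
    print("rack",rect(sel(W,.40,.56,.27,.42,.063,.075)))
    print("pingrip",rect(sel(W,.40,.56,.27,.42,.1,.14)))
    print("housing",rect(sel(W,.5,.7,-.4,-.2,.083,.096)))
    p=sel(W,.5,.68,-.06,.17,.07,.16)
    A=np.c_[p[:,1],np.ones(len(p))]
    from scipy.stats import theilslopes
    for y in np.arange(-.05,.17,.03):
        q=p[abs(p[:,1]-y)<.008]; f=q[:,0]; o=np.argsort(f)
        mid=q[abs(f-(f.min()+f.max())/2)<.012]
        print(round(y,2),"x",f.min().round(4),f.max().round(4),"mid",((f.min()+f.max())/2).round(4),"zfloor",np.median(mid[:,2]).round(4),"ztop",np.percentile(q[:,2],98).round(4))
    q=sel(W,.5,.68,-.25,-.06,.08,.16)
    for y in np.arange(-.25,-.05,.02):
        r=q[abs(q[:,1]-y)<.006]
        if len(r): print("cov",round(y,2),r[:,0].min().round(3),r[:,0].max().round(3),r[:,2].max().round(3))
E
python3 meas.py
```

```text
top
gate (array([555.1, 223. ]), array([105.7, 142. ]), 46.2, 390, np.float64(0.155))
knob (array([584.2, 244.6]), array([18.9, 19.5]), 6.5, 42, np.float64(0.1991))
lug (array([521.4, 220.9]), array([ 57.4, 105.4]), 4.3, 169, np.float64(0.1403))
rack (array([474.4, 352.4]), array([72.2, 70.1]), 85.7, 330, np.float64(0.0692))
pingrip (array([473.4, 350.9]), array([19.5, 19.4]), 87.3, 43, np.float64(0.1179))
housing (array([ 618. , -277.6]), array([109.8, 157.8]), 5.5, 1127, np.float64(0.0893))
-0.05 x 0.571 0.6245 mid 0.5978 zfloor 0.0733 ztop 0.0918
-0.02 x 0.5681 0.622 mid 0.5951 zfloor 0.0802 ztop 0.0983
0.01 x 0.5642 0.6203 mid 0.5922 zfloor 0.0845 ztop 0.1057
0.04 x 0.5626 0.6142 mid 0.5884 zfloor 0.0931 ztop 0.1137
0.07 x 0.5609 0.613 mid 0.587 zfloor 0.0972 ztop 0.116
0.1 x 0.5563 0.6113 mid 0.5838 zfloor 0.1057 ztop 0.1241
0.13 x 0.5548 0.6102 mid 0.5825 zfloor 0.1113 ztop 0.1318
0.16 x 0.5521 0.6079 mid 0.58 zfloor 0.1176 ztop 0.1372
cov -0.23 0.587 0.642 0.096
cov -0.21 0.584 0.642 0.101
cov -0.19 0.582 0.636 0.105
cov -0.17 0.58 0.636 0.108
cov -0.15 0.579 0.635 0.113
cov -
[... 645 characters left out ...]
or 0.0729 ztop 0.0895
-0.02 x 0.5688 0.6255 mid 0.5971 zfloor 0.0797 ztop 0.0957
0.01 x 0.5679 0.6235 mid 0.5957 zfloor 0.0852 ztop 0.1026
0.04 x 0.5647 0.6207 mid 0.5927 zfloor 0.0924 ztop 0.1099
0.07 x 0.5625 0.6179 mid 0.5902 zfloor 0.0991 ztop 0.1149
0.1 x 0.5609 0.616 mid 0.5884 zfloor 0.105 ztop 0.1222
0.13 x 0.5574 0.6133 mid 0.5853 zfloor 0.1112 ztop 0.128
0.16 x 0.5536 0.6104 mid 0.582 zfloor 0.1176 ztop 0.1348
cov -0.25 0.63 0.673 0.091
cov -0.23 0.587 0.644 0.091
cov -0.21 0.587 0.643 0.094
cov -0.19 0.586 0.64 0.099
cov -0.17 0.584 0.64 0.104
cov -0.15 0.582 0.639 0.108
cov -0.13 0.578 0.636 0.112
cov -0.11 0.579 0.635 0.115
cov -0.09 0.574 0.633 0.119
cov -0.07 0.575 0.628 0.086
```

```bash
cat >> h.py <<'E'
from scipy.spatial.transform import Rotation as Rn
np.set_printoptions(precision=3,suppress=True,linewidth=200)
H=np.array([-.0883,.9961,0]); Z=np.array([0,0,1.]); O=np.array([.615,-.228,.035]); T=np.deg2rad(12)
S=H*np.cos(T)+Z*np.sin(T); N=-H*np.sin(T)+Z*np.cos(T)
def chute(x,t,y=0): return O+x*S+t*N+y*np.cross(N,S)
def Rdown(deg):
    a=np.deg2rad(deg); x=np.array([np.cos(a),np.sin(a),0]); return Rn.from_matrix(np.c_[x,np.cross(-Z,x),-Z])
Rch=Rn.from_matrix(np.c_[S,np.cross(-N,S),-N])
def cur():
    s=env.get_state(); q=s["orientation"]; return s,np.array(s["tcp_pos"]),Rn.from_quat(np.r_[q[1:],q[0]])
def go(p,R,label=""):
    s,c,R0=cur(); w=(R*R0.inv()).as_rotvec(); d=(np.array(p)-c)*100
    print(label,"d cm",d.round(2),"n>=",(np.linalg.norm(d)/6.2).round(1),"w",w.round(3),"n>=",(np.linalg.norm(w)/.186).round(1))
def info():
    s,c,R0=cur(); print("t",round(s["clock"],2),"tcp",c,"x",R0.as_matrix()[:,0],"z",R0.as_matrix()[:,2],"F",s["wrist_force"],"gap",s["finger_gap"],"grip",s["grip_force"],"j",np.array(s["joint_pos"]))
def cx(p):
    d=np.array(p)-O; return np.array([d@S,d@np.cross(N,S),d@N])
E
python3 - <<'E'
from h import *
go([.453,.007,.13],Rdown(19))
print(cx([.558,.222,.141]))
for n in ("top","scene"):
    d=np.load(n+"0.npz"); print(n,[p for p in prisms(d["W"],d["im"])])
E
```

```text
d cm [ 26.63  55.04 -10.05] n>= 10.0 w [-0.002 -0.     0.001] n>= 0.0
[0.465 0.017 0.009]
top [(452, 6, 80, 40, 19, 39, np.int32(272)), (447, -202, 80, 41, 17, 39, np.int32(280)), (440, -89, 80, 40, -5, 39, np.int32(275)), (425, -279, 80, 41, -19, 40, np.int32(283))]
scene [(439, -230, 140, 84, 72, 39, np.int32(429)), (443, -87, 82, 48, -3, 39, np.int32(266)), (453, 9, 86, 44, 19, 39, np.int32(297))]
```

Request:
carry_out([
  {"tx":2.65,"ty":5.5},
  {"tx":2.65,"ty":5.5},
  {"tx":2.65,"ty":5.5},
  {"tx":2.65,"ty":5.5},
  {"tx":2.65,"ty":5.5},
  {"tx":2.65,"ty":5.5},
  {"tx":2.65,"ty":5.5},
  {"tx":2.65,"ty":5.5},
], newtons=60)

```text
invalid input at $.moves[0]: expected keys tx, ty, tz, wx, wy, wz, claw
```

Request:
carry_out([
  {"tx":2.65,"ty":5.5,"tz":0,"wx":0,"wy":0,"wz":0,"claw":-1},
  {"tx":2.65,"ty":5.5,"tz":0,"wx":0,"wy":0,"wz":0,"claw":-1},
  {"tx":2.65,"ty":5.5,"tz":0,"wx":0,"wy":0,"wz":0,"claw":-1},
  {"tx":2.65,"ty":5.5,"tz":0,"wx":0,"wy":0,"wz":0,"claw":-1},
  {"tx":2.65,"ty":5.5,"tz":0,"wx":0,"wy":0,"wz":0,"claw":-1},
  {"tx":2.65,"ty":5.5,"tz":0,"wx":0,"wy":0,"wz":0,"claw":-1},
  {"tx":2.65,"ty":5.5,"tz":0,"wx":0,"wy":0,"wz":0,"claw":-1},
  {"tx":2.65,"ty":5.5,"tz":0,"wx":0,"wy":0,"wz":0,"claw":-1},
], newtons=60)

```text
clock: 1.1
tcp_pos: [0.3991, -0.102, 0.2313]
orientation: [0.0, 0.986, 0.164, 0.0]
wrist_force: [0.7, -0.7, -0.4]
finger_gap: 0.0852
grip_force: 0.0
```

Request:
carry_out([
  {"tx":2.7,"ty":5.5,"tz":-1,"wx":0,"wy":0,"wz":0,"claw":-1},
  {"tx":2.7,"ty":5.5,"tz":-1,"wx":0,"wy":0,"wz":0,"claw":-1},
  {"tx":0,"ty":0,"tz":-6,"wx":0,"wy":0,"wz":0,"claw":-1},
  {"tx":0,"ty":0,"tz":-6,"wx":0,"wy":0,"wz":0,"claw":-1},
  {"tx":0,"ty":0,"tz":-4.5,"wx":0,"wy":0,"wz":0,"claw":-1},
  {"tx":0,"ty":0,"tz":-2.8,"wx":0,"wy":0,"wz":0,"claw":-1},
  {"tx":0,"ty":0,"tz":0,"wx":0,"wy":0,"wz":0,"claw":-1},
  {"tx":0,"ty":0,"tz":0,"wx":0,"wy":0,"wz":0,"claw":1},
])

```text
clock: 2.1
tcp_pos: [0.4534, 0.006, 0.0192]
orientation: [0.0, 0.986, 0.165, 0.0]
wrist_force: [-0.0, -0.1, 0.7]
finger_gap: 0.0701
grip_force: 0.0
```

Request:
carry_out([
  {"tx":0,"ty":0,"tz":0,"wx":0,"wy":0,"wz":0,"claw":1},
  {"tx":0,"ty":0,"tz":0,"wx":0,"wy":0,"wz":0,"claw":1},
  {"tx":0,"ty":0,"tz":0,"wx":0,"wy":0,"wz":0,"claw":1},
  {"tx":0,"ty":0,"tz":0,"wx":0,"wy":0,"wz":0,"claw":1},
  {"tx":0,"ty":0,"tz":0,"wx":0,"wy":0,"wz":0,"claw":1},
])

```text
clock: 2.72
tcp_pos: [0.454, 0.0063, 0.0199]
orientation: [0.0, 0.986, 0.165, 0.002]
wrist_force: [-0.4, 1.2, 6.0]
finger_gap: 0.0387
grip_force: 61.8
```

```bash
python3 - <<'E'
from h import *
info(); go(chute(.225,.1),Rch,"above")
E
```

```text
t 2.73 tcp [0.454 0.006 0.02 ] x [0.946 0.325 0.003] z [ 0.003  0.    -1.   ] F [-0.44   1.198  5.988] gap 0.03874314952334533 grip 61.76570534706116 j [-0.164  0.264 -0.593  0.711  0.001  2.647]
above d cm [14.34 -3.58 15.97] n>= 3.5 w [ 0.187 -0.121  1.323] n>= 7.2
```

Request:
carry_out([
  {"tx":0,"ty":0,"tz":5,"wx":0,"wy":0,"wz":0,"claw":1},
  {"tx":0,"ty":0,"tz":5,"wx":0,"wy":0,"wz":0.0,"claw":1},
  {"tx":0,"ty":0,"tz":4,"wx":0.0234,"wy":-0.0151,"wz":0.1654,"claw":1},
  {"tx":0,"ty":0,"tz":2,"wx":0.0234,"wy":-0.0151,"wz":0.1654,"claw":1},
  {"tx":0,"ty":0,"tz":2,"wx":0.0234,"wy":-0.0151,"wz":0.1654,"claw":1},
  {"tx":3,"ty":-1,"tz":0,"wx":0.0234,"wy":-0.0151,"wz":0.1654,"claw":1},
  {"tx":4,"ty":-1,"tz":0,"wx":0.0234,"wy":-0.0151,"wz":0.1654,"claw":1},
  {"tx":4,"ty":-1,"tz":-1,"wx":0.0234,"wy":-0.0151,"wz":0.1654,"claw":1},
])

```text
clock: 3.72
tcp_pos: [0.5642, -0.0245, 0.1896]
orientation: [-0.058, 0.784, 0.615, 0.055]
wrist_force: [-0.0, -0.0, -2.5]
finger_gap: 0.0384
grip_force: 62.9
```

Request:
carry_out([
  {"tx":3.3,"ty":-0.6,"tz":-1,"wx":0.0234,"wy":-0.0151,"wz":0.1654,"claw":1},
  {"tx":0,"ty":0,"tz":0,"wx":0.0234,"wy":-0.0151,"wz":0.1654,"claw":1},
  {"tx":0,"ty":0,"tz":0,"wx":0,"wy":0,"wz":0,"claw":1},
  {"tx":0,"ty":0,"tz":0,"wx":0,"wy":0,"wz":0,"claw":1},
])

```text
clock: 4.22
tcp_pos: [0.5953, -0.0298, 0.1785]
orientation: [-0.076, 0.673, 0.733, 0.069]
wrist_force: [0.2, 0.4, -3.6]
finger_gap: 0.0386
grip_force: 63.0
```

```bash
python3 - <<'E'
from h import *
info(); go(chute(.225,.019),Rch,"place"); go(chute(.225,.03),Rch,"above")
r=read_camera("scene"); cv2.imwrite("pics/s1.png",cv2.resize(r["image"][100:300,180:440],(780,600),interpolation=cv2.INTER_CUBIC))
E
```

```text
t 4.22 tcp [ 0.595 -0.03   0.179] x [-0.083  0.975  0.205] z [-0.019  0.204 -0.979] F [ 0.213  0.442 -3.557] gap 0.03862399076700111 grip 62.979429960250854 j [-0.282  0.419  0.053  1.281  0.192  1.196]
place d cm [ 0.06  1.71 -7.81] n>= 1.3 w [ 0.003 -0.001  0.003] n>= 0.0
above d cm [ 0.08  1.48 -6.74] n>= 1.1 w [ 0.003 -0.001  0.003] n>= 0.0
```

View pics/s1.png

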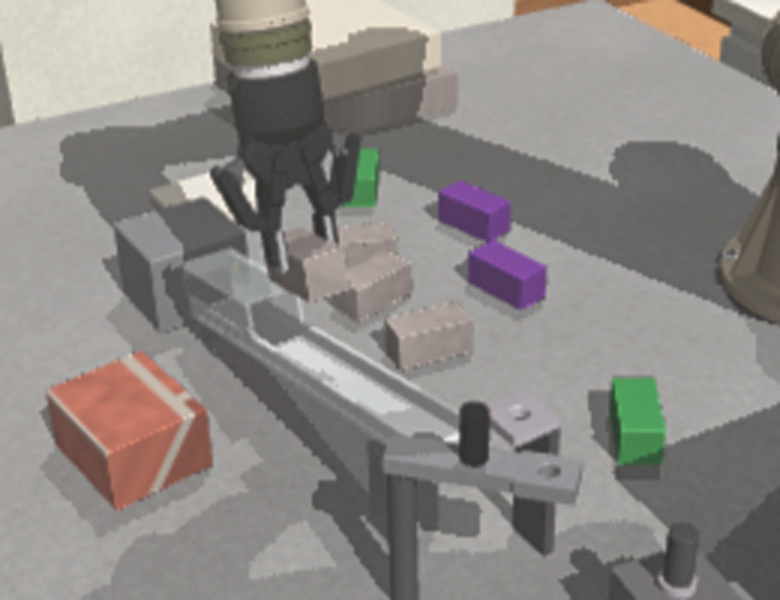

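Request:
carry_out([
  {"tx":0.1,"ty":0.7,"tz":-3,"wx":0.003,"wy":0,"wz":0.003,"claw":1},
  {"tx":0,"ty":0.6,"tz":-2.6,"wx":0,"wy":0,"wz":0,"claw":1},
  {"tx":0,"ty":0.1,"tz":-0.8,"wx":0,"wy":0,"wz":0,"claw":1},
  {"tx":0,"ty":0.1,"tz":-0.6,"wx":0,"wy":0,"wz":0,"claw":1},
  {"tx":0,"ty":0,"tz":0,"wx":0,"wy":0,"wz":0,"claw":1},
  {"tx":0,"ty":0,"tz":0,"wx":0,"wy":0,"wz":0,"claw":1},
])

```text
clock: 5.03
tcp_pos: [0.5968, -0.0149, 0.1087]
orientation: [-0.077, 0.671, 0.734, 0.071]
wrist_force: [-0.7, 0.1, -3.6]
finger_gap: 0.0386
grip_force: 63.2
```

```bash
python3 - <<'E'
from h import *
info(); print(cx(cur()[1])); go(chute(.225,.02),Rch,"place")
E
```

```text
t 5.03 tcp [ 0.597 -0.015  0.109] x [-0.089  0.974  0.208] z [-0.019  0.207 -0.978] F [-0.71   0.114 -3.612] gap 0.038584601026930454 grip 63.18822383880615 j [-0.259  0.458 -0.063  1.122  0.197  1.213]
[ 0.225 -0.001  0.028]
place d cm [-0.09  0.19 -0.74] n>= 0.1 w [-0.     0.    -0.003] n>= 0.0
```

Request:
carry_out([
  {"tx":-0.05,"ty":0.1,"tz":-0.4,"wx":0,"wy":0,"wz":0,"claw":1},
  {"tx":-0.05,"ty":0.05,"tz":-0.25,"wx":0,"wy":0,"wz":0,"claw":1},
  {"tx":0,"ty":0,"tz":-0.1,"wx":0,"wy":0,"wz":0,"claw":1},
  {"tx":0,"ty":0,"tz":0,"wx":0,"wy":0,"wz":0,"claw":1},
])

```text
clock: 5.52
tcp_pos: [0.5956, -0.0133, 0.1013]
orientation: [-0.077, 0.67, 0.735, 0.071]
wrist_force: [-3.5, -1.4, 4.1]
finger_gap: 0.0387
grip_force: 63.9
```

Request:
carry_out([
  {"tx":0,"ty":0,"tz":0,"wx":0,"wy":0,"wz":0,"claw":-0.5},
  {"tx":0,"ty":0,"tz":0,"wx":0,"wy":0,"wz":0,"claw":-0.5},
  {"tx":0,"ty":0,"tz":0,"wx":0,"wy":0,"wz":0,"claw":-0.5},
  {"tx":0,"ty":-0.5,"tz":2.5,"wx":0,"wy":0,"wz":0,"claw":-0.5},
  {"tx":0,"ty":-0.5,"tz":5,"wx":0,"wy":0,"wz":0,"claw":-0.5},
  {"tx":-3,"ty":0,"tz":5,"wx":0,"wy":0,"wz":0,"claw":-0.5},
  {"tx":-4,"ty":0,"tz":2,"wx":0,"wy":0,"wz":0,"claw":-0.5},
  {"tx":-4,"ty":0,"tz":0,"wx":0,"wy":0,"wz":0,"claw":-0.5},
])

```text
clock: 6.52
tcp_pos: [0.486, -0.0238, 0.2479]
orientation: [-0.075, 0.67, 0.735, 0.071]
wrist_force: [-1.0, -0.1, 0.5]
finger_gap: 0.064
grip_force: 0.0
```

```bash
cat >> h.py <<'E'
def train(W,tag):
    # prism tops in channel: points with normal height 34..46 mm, |y|<24, x>150
    p=W.reshape(-1,3); p=p[np.isfinite(p[:,0])]; q=(p-O)@np.c_[S,np.cross(N,S),N]
    m=(q[:,2]>.034)&(q[:,2]<.046)&(abs(q[:,1])<.03)&(q[:,0]>.0)&(q[:,0]<.42); q=q[m]
    print(tag,"train n",len(q)); 
    if len(q): print("  x",np.percentile(q[:,0],[0,2,50,98,100]),"y",np.percentile(q[:,1],[2,50,98]),"z",np.median(q[:,2]))
def look():
    for n in ("top","scene"):
        r=read_camera(n); W=cloud(r); train(W,n); print("  ",[tuple(int(v) for v in p) for p in prisms(W,r["image"])])
E
python3 - <<'E'
from h import *
info(); look(); go([.441,-.088,.11],Rdown(-5),"p2"); go([.441,-.088,.11],Rdown(175),"p2b")
E
```

```text
t 6.53 tcp [ 0.486 -0.024  0.248] x [-0.09   0.974  0.206] z [-0.015  0.206 -0.978] F [-0.974 -0.054  0.546] gap 0.06399654415029139 grip 0.0 j [-0.334  0.183 -0.101  1.37   0.191  1.137]
top train n 221
  x [0.001 0.008 0.232 0.263 0.264] y [-0.017  0.     0.028] z 0.03977467522307319
   [(447, -202, 80, 40, 17, 39, 274), (425, -279, 80, 41, -20, 39, 281)]
scene train n 309
  x [0.004 0.019 0.214 0.266 0.268] y [-0.029 -0.007  0.025] z 0.03982080895268799
   [(426, -276, 79, 50, -20, 39, 196), (449, -199, 82, 46, 16, 39, 224), (442, -85, 82, 46, -5, 39, 265)]
p2 d cm [ -4.14  -6.52 -13.66] n>= 2.5 w [-0.171  0.168 -1.741] n>= 9.5
p2b d cm [ -4.14  -6.52 -13.66] n>= 2.5 w [-0.16  -0.163  1.388] n>= 7.6
```

Request:
carry_out([
  {"tx":-1,"ty":-1,"tz":0,"wx":-0.02,"wy":-0.0204,"wz":0.1735,"claw":-0.5},
  {"tx":-1,"ty":-1,"tz":0,"wx":-0.02,"wy":-0.0204,"wz":0.1735,"claw":-0.5},
  {"tx":-1,"ty":-1,"tz":0,"wx":-0.02,"wy":-0.0204,"wz":0.1735,"claw":-0.5},
  {"tx":-1,"ty":-1,"tz":0,"wx":-0.02,"wy":-0.0204,"wz":0.1735,"claw":-0.5},
  {"tx":0,"ty":-1,"tz":-2,"wx":-0.02,"wy":-0.0204,"wz":0.1735,"claw":-0.5},
  {"tx":0,"ty":-1,"tz":-4,"wx":-0.02,"wy":-0.0204,"wz":0.1735,"claw":-0.5},
  {"tx":0,"ty":-0.5,"tz":-4,"wx":-0.02,"wy":-0.0204,"wz":0.1735,"claw":-0.5},
  {"tx":0,"ty":0,"tz":-4,"wx":-0.02,"wy":-0.0204,"wz":0.1735,"claw":-0.5},
])

```text
clock: 7.62
tcp_pos: [0.4467, -0.0889, 0.1047]
orientation: [0.001, 0.04, 0.999, 0.0]
wrist_force: [0.7, -0.2, -0.4]
finger_gap: 0.064
grip_force: 0.0
```

```bash
python3 - <<'E'
from h import *
info(); go([.4415,-.0875,.019],Rdown(175),"p2b"); look()
E
```

```text
t 7.62 tcp [ 0.447 -0.089  0.105] x [-0.997  0.081 -0.003] z [ 0.003  0.    -1.   ] F [ 0.65  -0.224 -0.364] gap 0.06401419793676358 grip 0.0 j [-0.374  0.165 -0.473  0.93   0.001 -0.293]
p2b d cm [-0.52  0.14 -8.57] n>= 1.4 w [-0.     0.003 -0.007] n>= 0.0
top train n 327
  x [0.    0.018 0.216 0.262 0.264] y [-0.017  0.005  0.029] z 0.03987477473433977
   [(446, -203, 79, 40, 16, 39, 210), (425, -278, 79, 41, -20, 39, 281)]
scene train n 305
  x [0.003 0.014 0.214 0.266 0.268] y [-0.029 -0.007  0.024] z 0.03963835236159935
   [(439, -231, 142, 83, 73, 39, 430), (442, -86, 81, 47, -5, 39, 266)]
```

Request:
carry_out([
  {"tx":-0.5,"ty":0.1,"tz":-4,"wx":0,"wy":0,"wz":0,"claw":-0.5},
  {"tx":0,"ty":0,"tz":-3,"wx":0,"wy":0,"wz":0,"claw":-0.5},
  {"tx":0,"ty":0,"tz":-1.6,"wx":0,"wy":0,"wz":0,"claw":-0.5},
  {"tx":0,"ty":0,"tz":0,"wx":0,"wy":0,"wz":0,"claw":1},
  {"tx":0,"ty":0,"tz":0,"wx":0,"wy":0,"wz":0,"claw":1},
  {"tx":0,"ty":0,"tz":0,"wx":0,"wy":0,"wz":0,"claw":1},
  {"tx":0,"ty":0,"tz":0,"wx":0,"wy":0,"wz":0,"claw":1},
  {"tx":0,"ty":0,"tz":0,"wx":0,"wy":0,"wz":0,"claw":1},
])

```text
clock: 8.72
tcp_pos: [0.4421, -0.0879, 0.0211]
orientation: [0.002, 0.043, 0.999, 0.0]
wrist_force: [-0.8, 0.4, 6.2]
finger_gap: 0.0387
grip_force: 62.1
```

```bash
python3 - <<'E'
from h import *
info(); go(chute(.325,.06,.001),Rch,"above")
E
```

```text
t 8.72 tcp [ 0.442 -0.088  0.021] x [-0.996  0.086 -0.004] z [ 0.004  0.    -1.   ] F [-0.818  0.391  6.166] gap 0.03870152162863561 grip 62.11900591850281 j [-0.376  0.257 -0.599  0.711  0.002 -0.289]
above d cm [14.49 16.4  14.01] n>= 4.2 w [ 0.163  0.164 -1.39 ] n>= 7.6
```

Request:
carry_out([
  {"tx":0,"ty":0,"tz":6,"wx":0,"wy":0,"wz":0,"claw":1},
  {"tx":0,"ty":2,"tz":5,"wx":0.0204,"wy":0.0205,"wz":-0.1737,"claw":1},
  {"tx":0,"ty":3,"tz":5,"wx":0.0204,"wy":0.0205,"wz":-0.1737,"claw":1},
  {"tx":1,"ty":3,"tz":2,"wx":0.0204,"wy":0.0205,"wz":-0.1737,"claw":1},
  {"tx":3,"ty":3,"tz":0,"wx":0.0204,"wy":0.0205,"wz":-0.1737,"claw":1},
  {"tx":4,"ty":3,"tz":0,"wx":0.0204,"wy":0.0205,"wz":-0.1737,"claw":1},
  {"tx":4,"ty":2,"tz":0,"wx":0.0204,"wy":0.0205,"wz":-0.1737,"claw":1},
  {"tx":2.5,"ty":0.4,"tz":0,"wx":0.0204,"wy":0.0205,"wz":-0.1737,"claw":1},
])

```text
clock: 9.72
tcp_pos: [0.5869, 0.078, 0.1991]
orientation: [-0.07, 0.606, 0.79, 0.064]
wrist_force: [0.3, -0.6, -2.1]
finger_gap: 0.0388
grip_force: 62.6
```

Request:
carry_out([
  {"tx":0,"ty":0,"tz":0,"wx":0.0204,"wy":0.0205,"wz":-0.1737,"claw":1},
  {"tx":0,"ty":0,"tz":-2,"wx":0,"wy":0,"wz":0,"claw":1},
  {"tx":0,"ty":0,"tz":0,"wx":0,"wy":0,"wz":0,"claw":1},
])

```text
clock: 10.1
tcp_pos: [0.5842, 0.0766, 0.1779]
orientation: [-0.079, 0.671, 0.734, 0.07]
wrist_force: [-0.7, -0.5, -3.1]
finger_gap: 0.0387
grip_force: 62.4
```

```bash
python3 - <<'E'
from h import *
info(); go(chute(.325,.03,.001),Rch,"above");go(chute(.325,.021,.001),Rch,"place")
E
```

```text
t 10.1 tcp [0.584 0.077 0.178] x [-0.086  0.974  0.211] z [-0.022  0.21  -0.977] F [-0.673 -0.51  -3.055] gap 0.03868373274860887 grip 62.444307804107666 j [-0.113  0.379 -0.008  1.23   0.208  1.364]
above d cm [ 0.23  0.58 -4.6 ] n>= 0.7 w [-0.003 -0.004 -0.001] n>= 0.0
place d cm [ 0.22  0.76 -5.48] n>= 0.9 w [-0.003 -0.004 -0.001] n>= 0.0
```

Request:
carry_out([
  {"tx":0.1,"ty":0.3,"tz":-2.5,"wx":-0.003,"wy":-0.004,"wz":0,"claw":1},
  {"tx":0.1,"ty":0.3,"tz":-2,"wx":0,"wy":0,"wz":0,"claw":1},
  {"tx":0,"ty":0.1,"tz":-0.8,"wx":0,"wy":0,"wz":0,"claw":1},
  {"tx":0,"ty":0,"tz":0,"wx":0,"wy":0,"wz":0,"claw":1},
])

```text
clock: 10.6
tcp_pos: [0.5874, 0.0837, 0.1269]
orientation: [-0.076, 0.671, 0.734, 0.072]
wrist_force: [-0.1, -0.1, -2.0]
finger_gap: 0.0385
grip_force: 62.6
```

```bash
python3 - <<'E'
from h import *
info(); print(cx(cur()[1]));go(chute(.205,.0225,.001),Rch,"push")
E
```

```text
t 10.6 tcp [0.587 0.084 0.127] x [-0.088  0.974  0.208] z [-0.015  0.207 -0.978] F [-0.095 -0.09  -2.04 ] gap 0.03846652550385689 grip 62.58738040924072 j [-0.099  0.409 -0.093  1.105  0.206  1.378]
[ 0.325 -0.     0.025]
push d cm [  0.93 -11.67  -2.72] n>= 1.9 w [-0.     0.004 -0.001] n>= 0.0
```

Request:
carry_out([
  {"tx":0.12,"ty":-1.46,"tz":-0.36,"wx":0,"wy":0,"wz":0,"claw":1},
  {"tx":0.12,"ty":-1.46,"tz":-0.34,"wx":0,"wy":0,"wz":0,"claw":1},
  {"tx":0.12,"ty":-1.46,"tz":-0.34,"wx":0,"wy":0,"wz":0,"claw":1},
  {"tx":0.12,"ty":-1.46,"tz":-0.34,"wx":0,"wy":0,"wz":0,"claw":1},
  {"tx":0.12,"ty":-1.46,"tz":-0.34,"wx":0,"wy":0,"wz":0,"claw":1},
  {"tx":0.12,"ty":-1.46,"tz":-0.34,"wx":0,"wy":0,"wz":0,"claw":1},
  {"tx":0.12,"ty":-1.46,"tz":-0.34,"wx":0,"wy":0,"wz":0,"claw":1},
  {"tx":0.1,"ty":-1.46,"tz":-0.34,"wx":0,"wy":0,"wz":0,"claw":1},
])

```text
clock: 11.6
tcp_pos: [0.5974, -0.034, 0.0992]
orientation: [-0.075, 0.671, 0.734, 0.072]
wrist_force: [1.2, 4.6, 1.0]
finger_gap: 0.0383
grip_force: 62.9
```

```bash
python3 - <<'E'
from h import *
info(); print(cx(cur()[1])); look()
E
```

```text
t 11.6 tcp [ 0.597 -0.034  0.099] x [-0.089  0.974  0.208] z [-0.013  0.207 -0.978] F [1.244 4.591 0.991] gap 0.03828949703744088 grip 62.896302938461304 j [-0.29   0.469 -0.071  1.105  0.196  1.183]
[0.204 0.    0.022]
top train n 78
  x [0.005 0.007 0.227 0.241 0.241] y [-0.015  0.002  0.029] z 0.04162900383467295
   [(446, -202, 80, 41, 17, 39, 281), (425, -278, 80, 41, -20, 39, 282)]
scene train n 316
  x [0.001 0.015 0.196 0.241 0.243] y [-0.029 -0.004  0.026] z 0.040252894931911684
   [(429, -220, 154, 70, 51, 39, 320)]
```

Request:
carry_out([
  {"tx":0,"ty":0,"tz":0,"wx":0,"wy":0,"wz":0,"claw":-0.5},
  {"tx":0,"ty":0,"tz":0,"wx":0,"wy":0,"wz":0,"claw":-0.5},
  {"tx":0,"ty":0,"tz":0,"wx":0,"wy":0,"wz":0,"claw":-0.5},
  {"tx":0,"ty":-0.5,"tz":2.5,"wx":0,"wy":0,"wz":0,"claw":-0.5},
  {"tx":0,"ty":-0.5,"tz":5,"wx":0,"wy":0,"wz":0,"claw":-0.5},
  {"tx":-3,"ty":-1,"tz":5,"wx":0,"wy":0,"wz":0,"claw":-0.5},
  {"tx":-4,"ty":-3,"tz":1,"wx":0,"wy":0,"wz":0,"claw":-0.5},
  {"tx":-4,"ty":-4,"tz":0,"wx":0,"wy":0,"wz":0,"claw":-0.5},
])

```text
clock: 12.7
tcp_pos: [0.4868, -0.1234, 0.2362]
orientation: [-0.074, 0.67, 0.735, 0.072]
wrist_force: [0.6, -1.1, -0.3]
finger_gap: 0.0642
grip_force: 0.0
```

```bash
python3 - <<'E'
from h import *
info(); look(); go([.4475,-.201,.11],Rdown(17),"p3")
E
```

```text
t 12.7 tcp [ 0.487 -0.123  0.236] x [-0.092  0.974  0.205] z [-0.011  0.205 -0.979] F [ 0.565 -1.058 -0.278] gap 0.06424830619558797 grip 0.0 j [-0.514  0.245 -0.052  1.386  0.174  0.954]
top train n 354
  x [0.033 0.082 0.19  0.237 0.239] y [-0.018  0.003  0.028] z 0.03948040231051129
   []
scene train n 360
  x [0.002 0.022 0.174 0.241 0.244] y [-0.029 -0.007  0.023] z 0.039785935698565
   [(438, -231, 144, 84, 73, 39, 430)]
p3 d cm [ -3.69  -7.54 -12.52] n>= 2.4 w [-0.183  0.129 -1.354] n>= 7.4
```

Request:
carry_out([
  {"tx":-1,"ty":-2,"tz":0,"wx":-0.0229,"wy":0.0161,"wz":-0.1693,"claw":-0.5},
  {"tx":-1,"ty":-2,"tz":0,"wx":-0.0229,"wy":0.0161,"wz":-0.1693,"claw":-0.5},
  {"tx":-1,"ty":-2,"tz":0,"wx":-0.0229,"wy":0.0161,"wz":-0.1693,"claw":-0.5},
  {"tx":-0.7,"ty":-1.5,"tz":0,"wx":-0.0229,"wy":0.0161,"wz":-0.1693,"claw":-0.5},
  {"tx":0,"ty":0,"tz":-2.5,"wx":-0.0229,"wy":0.0161,"wz":-0.1693,"claw":-0.5},
  {"tx":0,"ty":0,"tz":-3,"wx":-0.0229,"wy":0.0161,"wz":-0.1693,"claw":-0.5},
  {"tx":0,"ty":0,"tz":-3,"wx":-0.0229,"wy":0.0161,"wz":-0.1693,"claw":-0.5},
  {"tx":0,"ty":0,"tz":-3,"wx":-0.0229,"wy":0.0161,"wz":-0.1693,"claw":-0.5},
])

```text
clock: 13.8
tcp_pos: [0.4504, -0.1976, 0.1188]
orientation: [0.0, 0.989, 0.148, 0.001]
wrist_force: [-0.2, 0.6, 0.3]
finger_gap: 0.064
grip_force: 0.0
```

```bash
python3 - <<'E'
from h import *
info(); go([.4475,-.201,.019],Rdown(17),"p3"); look()
E
```

```text
t 13.8 tcp [ 0.45  -0.198  0.119] x [0.956 0.292 0.002] z [ 0.002 -0.001 -1.   ] F [-0.153  0.567  0.269] gap 0.06399219463608148 grip 0.0 j [-0.577  0.218 -0.367  0.983  0.001  2.268]
p3 d cm [-0.29 -0.34 -9.98] n>= 1.6 w [0.001 0.002 0.   ] n>= 0.0
top train n 374
  x [0.002 0.031 0.186 0.237 0.24 ] y [-0.017  0.004  0.029] z 0.03946829512943717
   []
scene train n 360
  x [0.004 0.02  0.175 0.242 0.245] y [-0.029 -0.007  0.024] z 0.039821174309601706
   [(427, -275, 80, 49, -21, 39, 203), (448, -199, 84, 47, 13, 39, 226)]
```

Request:
carry_out([
  {"tx":-0.2,"ty":-0.3,"tz":-4,"wx":0,"wy":0,"wz":0,"claw":-0.5},
  {"tx":0,"ty":0,"tz":-4,"wx":0,"wy":0,"wz":0,"claw":-0.5},
  {"tx":0,"ty":0,"tz":-2,"wx":0,"wy":0,"wz":0,"claw":-0.5},
  {"tx":0,"ty":0,"tz":0,"wx":0,"wy":0,"wz":0,"claw":1},
  {"tx":0,"ty":0,"tz":0,"wx":0,"wy":0,"wz":0,"claw":1},
  {"tx":0,"ty":0,"tz":0,"wx":0,"wy":0,"wz":0,"claw":1},
  {"tx":0,"ty":0,"tz":0,"wx":0,"wy":0,"wz":0,"claw":1},
  {"tx":0,"ty":0,"tz":0,"wx":0,"wy":0,"wz":0,"claw":1},
])

```text
clock: 14.9
tcp_pos: [0.4489, -0.2016, 0.0204]
orientation: [0.001, 0.989, 0.15, 0.002]
wrist_force: [-0.4, 0.5, 4.4]
finger_gap: 0.0386
grip_force: 62.9
```

```bash
python3 - <<'E'
from h import *
info(); go(chute(.315,.06,.0005),Rch,"above")
E
```

```text
t 14.9 tcp [ 0.449 -0.202  0.02 ] x [0.955 0.297 0.003] z [ 0.004 -0.001 -1.   ] F [-0.375  0.464  4.357] gap 0.038617197212304374 grip 62.91632294654846 j [-0.586  0.325 -0.501  0.741  0.002  2.254]
above d cm [13.95 26.81 13.88] n>= 5.4 w [ 0.186 -0.123  1.353] n>= 7.4
```

Request:
carry_out([
  {"tx":0,"ty":0,"tz":6,"wx":0,"wy":0,"wz":0,"claw":1},
  {"tx":0,"ty":2,"tz":5.5,"wx":0.0233,"wy":-0.0154,"wz":0.1691,"claw":1},
  {"tx":0,"ty":3,"tz":5,"wx":0.0233,"wy":-0.0154,"wz":0.1691,"claw":1},
  {"tx":0,"ty":4,"tz":1.5,"wx":0.0233,"wy":-0.0154,"wz":0.1691,"claw":1},
  {"tx":1,"ty":4,"tz":0,"wx":0.0233,"wy":-0.0154,"wz":0.1691,"claw":1},
  {"tx":3,"ty":4,"tz":0,"wx":0.0233,"wy":-0.0154,"wz":0.1691,"claw":1},
  {"tx":4,"ty":4,"tz":0,"wx":0.0233,"wy":-0.0154,"wz":0.1691,"claw":1},
  {"tx":4,"ty":4,"tz":0,"wx":0.0233,"wy":-0.0154,"wz":0.1691,"claw":1},
])

```text
clock: 15.9
tcp_pos: [0.5689, 0.0501, 0.1993]
orientation: [-0.069, 0.731, 0.676, 0.062]
wrist_force: [0.7, -0.9, -3.1]
finger_gap: 0.0387
grip_force: 62.3
```

Request:
carry_out([
  {"tx":2,"ty":1.8,"tz":0,"wx":0.0233,"wy":-0.0154,"wz":0.1691,"claw":1},
  {"tx":0,"ty":0,"tz":-2,"wx":0,"wy":0,"wz":0,"claw":1},
  {"tx":0,"ty":0,"tz":0,"wx":0,"wy":0,"wz":0,"claw":1},
])

```text
clock: 16.27
tcp_pos: [0.5867, 0.0672, 0.1771]
orientation: [-0.079, 0.671, 0.734, 0.068]
wrist_force: [-0.3, 0.3, -2.1]
finger_gap: 0.0387
grip_force: 62.2
```

```bash
python3 - <<'E'
from h import *
info(); go(chute(.32,.0225,.0005),Rch,"place")
E
```

```text
t 16.27 tcp [0.587 0.067 0.177] x [-0.086  0.974  0.208] z [-0.024  0.206 -0.978] F [-0.331  0.335 -2.149] gap 0.03871420256910507 grip 62.22287178039551 j [-0.126  0.386  0.001  1.237  0.203  1.351]
place d cm [ 0.06  1.19 -5.36] n>= 0.9 w [ 0.001 -0.006 -0.001] n>= 0.0
```

Request:
carry_out([
  {"tx":0.05,"ty":0.6,"tz":-2.6,"wx":0,"wy":-0.005,"wz":0,"claw":1},
  {"tx":0,"ty":0.5,"tz":-1.9,"wx":0,"wy":0,"wz":0,"claw":1},
  {"tx":0,"ty":0.1,"tz":-0.8,"wx":0,"wy":0,"wz":0,"claw":1},
  {"tx":0,"ty":0,"tz":0,"wx":0,"wy":0,"wz":0,"claw":1},
])

```text
clock: 16.77
tcp_pos: [0.5883, 0.0786, 0.1266]
orientation: [-0.076, 0.672, 0.734, 0.071]
wrist_force: [0.3, -0.0, -2.5]
finger_gap: 0.0387
grip_force: 62.3
```

```bash
python3 - <<'E'
from h import *
info(); print(cx(cur()[1]));go(chute(.206,.0225,.0005),Rch,"push")
E
```

```text
t 16.77 tcp [0.588 0.079 0.127] x [-0.087  0.975  0.207] z [-0.015  0.206 -0.978] F [ 0.278 -0.038 -2.476] gap 0.03868046312107908 grip 62.33014941215515 j [-0.107  0.411 -0.09   1.108  0.205  1.371]
[ 0.32  -0.001  0.026]
push d cm [  0.88 -11.06  -2.67] n>= 1.8 w [0.001 0.003 0.   ] n>= 0.0
```

Request:
carry_out([
  {"tx":0.11,"ty":-1.38,"tz":-0.38,"wx":0,"wy":0,"wz":0,"claw":1},
  {"tx":0.11,"ty":-1.38,"tz":-0.34,"wx":0,"wy":0,"wz":0,"claw":1},
  {"tx":0.11,"ty":-1.38,"tz":-0.33,"wx":0,"wy":0,"wz":0,"claw":1},
  {"tx":0.11,"ty":-1.38,"tz":-0.33,"wx":0,"wy":0,"wz":0,"claw":1},
  {"tx":0.11,"ty":-1.38,"tz":-0.33,"wx":0,"wy":0,"wz":0,"claw":1},
  {"tx":0.11,"ty":-1.38,"tz":-0.32,"wx":0,"wy":0,"wz":0,"claw":1},
  {"tx":0.11,"ty":-1.38,"tz":-0.32,"wx":0,"wy":0,"wz":0,"claw":1},
  {"tx":0.11,"ty":-1.38,"tz":-0.32,"wx":0,"wy":0,"wz":0,"claw":1},
])

```text
clock: 17.77
tcp_pos: [0.5981, -0.0316, 0.1004]
orientation: [-0.075, 0.671, 0.734, 0.073]
wrist_force: [1.5, 6.0, 4.2]
finger_gap: 0.0386
grip_force: 62.9
```

```bash
python3 - <<'E'
from h import *
info(); print(cx(cur()[1])); look()
E
```

```text
t 17.77 tcp [ 0.598 -0.032  0.1  ] x [-0.088  0.974  0.208] z [-0.013  0.208 -0.978] F [1.535 6.043 4.163] gap 0.03858212300804338 grip 62.90139198303223 j [-0.287  0.468 -0.069  1.106  0.197  1.187]
[ 0.206 -0.001  0.023]
top train n 83
  x [0.002 0.004 0.233 0.245 0.245] y [-0.02   0.001  0.029] z 0.041549157924876755
   [(425, -279, 80, 41, -20, 39, 286)]
scene train n 323
  x [0.001 0.016 0.203 0.246 0.248] y [-0.029 -0.006  0.024] z 0.041274103266375914
   [(411, -267, 49, 43, 62, 39, 105)]
```

Request:
carry_out([
  {"tx":0,"ty":0,"tz":0,"wx":0,"wy":0,"wz":0,"claw":-0.5},
  {"tx":0,"ty":0,"tz":0,"wx":0,"wy":0,"wz":0,"claw":-0.5},
  {"tx":0,"ty":0,"tz":0,"wx":0,"wy":0,"wz":0,"claw":-0.5},
  {"tx":0,"ty":-0.5,"tz":2.5,"wx":0,"wy":0,"wz":0,"claw":-0.5},
  {"tx":0,"ty":-0.5,"tz":5,"wx":0,"wy":0,"wz":0,"claw":-0.5},
  {"tx":-3,"ty":-1,"tz":5,"wx":0,"wy":0,"wz":0,"claw":-0.5},
  {"tx":-4,"ty":-3,"tz":1,"wx":0,"wy":0,"wz":0,"claw":-0.5},
  {"tx":-4,"ty":-4,"tz":0,"wx":0,"wy":0,"wz":0,"claw":-0.5},
])

```text
clock: 18.88
tcp_pos: [0.4873, -0.1219, 0.2365]
orientation: [-0.073, 0.67, 0.735, 0.072]
wrist_force: [0.7, -0.1, -1.0]
finger_gap: 0.0642
grip_force: 0.0
```

```bash
python3 - <<'E'
from h import *
info(); look(); go([.426,-.2775,.11],Rdown(160),"p4")
E
```

```text
t 18.88 tcp [ 0.487 -0.122  0.237] x [-0.09   0.975  0.204] z [-0.012  0.204 -0.979] F [ 0.746 -0.143 -0.965] gap 0.06421257277099823 grip 0.0 j [-0.511  0.244 -0.052  1.387  0.173  0.959]
top train n 369
  x [0.023 0.097 0.19  0.242 0.243] y [-0.017  0.003  0.028] z 0.04026955155365525
   []
scene train n 375
  x [0.001 0.021 0.177 0.244 0.247] y [-0.029 -0.006  0.023] z 0.03980769654399088
   [(428, -273, 80, 47, -22, 39, 204)]
p4 d cm [ -5.89 -15.34 -12.56] n>= 3.3 w [-0.175 -0.13   1.133] n>= 6.2
```

Request:
carry_out([
  {"tx":-1.5,"ty":-4,"tz":0,"wx":-0.025,"wy":-0.0186,"wz":0.1619,"claw":-0.5},
  {"tx":-1.5,"ty":-4,"tz":0,"wx":-0.025,"wy":-0.0186,"wz":0.1619,"claw":-0.5},
  {"tx":-1.5,"ty":-4,"tz":0,"wx":-0.025,"wy":-0.0186,"wz":0.1619,"claw":-0.5},
  {"tx":-1.4,"ty":-3.3,"tz":0,"wx":-0.025,"wy":-0.0186,"wz":0.1619,"claw":-0.5},
  {"tx":0,"ty":0,"tz":-4,"wx":-0.025,"wy":-0.0186,"wz":0.1619,"claw":-0.5},
  {"tx":0,"ty":0,"tz":-4,"wx":-0.025,"wy":-0.0186,"wz":0.1619,"claw":-0.5},
  {"tx":0,"ty":0,"tz":-4,"wx":-0.025,"wy":-0.0186,"wz":0.1619,"claw":-0.5},
  {"tx":0,"ty":0,"tz":0,"wx":0,"wy":0,"wz":0,"claw":-0.5},
])

```text
clock: 19.98
tcp_pos: [0.4263, -0.2718, 0.1121]
orientation: [-0.004, 0.172, 0.985, 0.002]
wrist_force: [0.2, -0.6, 0.6]
finger_gap: 0.0643
grip_force: 0.0
```

```bash
python3 - <<'E'
from h import *
info(); go([.426,-.2775,.019],Rdown(160),"p4"); look()
E
```

```text
t 19.98 tcp [ 0.426 -0.272  0.112] x [-0.941  0.338  0.008] z [-0.006  0.005 -1.   ] F [ 0.177 -0.629  0.557] gap 0.06428687777496574 grip 0.0 j [-0.726  0.257 -0.333  0.989 -0.    -0.381]
p4 d cm [-0.03 -0.57 -9.31] n>= 1.5 w [-0.005 -0.006 -0.004] n>= 0.0
top train n 395
  x [0.002 0.016 0.187 0.241 0.244] y [-0.017  0.004  0.029] z 0.040433728574144234
   []
scene train n 368
  x [0.002 0.025 0.178 0.246 0.248] y [-0.029 -0.007  0.024] z 0.03976584088947098
   [(427, -274, 79, 50, -19, 39, 203)]
```

Request:
carry_out([
  {"tx":0,"ty":-0.5,"tz":-4,"wx":0,"wy":0,"wz":0,"claw":-0.5},
  {"tx":0,"ty":0,"tz":-3.5,"wx":0,"wy":0,"wz":0,"claw":-0.5},
  {"tx":0,"ty":0,"tz":-1.8,"wx":0,"wy":0,"wz":0,"claw":-0.5},
  {"tx":0,"ty":0,"tz":0,"wx":0,"wy":0,"wz":0,"claw":1},
  {"tx":0,"ty":0,"tz":0,"wx":0,"wy":0,"wz":0,"claw":1},
  {"tx":0,"ty":0,"tz":0,"wx":0,"wy":0,"wz":0,"claw":1},
  {"tx":0,"ty":0,"tz":0,"wx":0,"wy":0,"wz":0,"claw":1},
  {"tx":0,"ty":0,"tz":0,"wx":0,"wy":0,"wz":0,"claw":1},
])

```text
clock: 21.08
tcp_pos: [0.4299, -0.2808, 0.0235]
orientation: [0.001, 0.172, 0.985, -0.001]
wrist_force: [0.9, 1.3, 6.5]
finger_gap: 0.0385
grip_force: 62.8
```

```bash
python3 - <<'E'
from h import *
info(); go(chute(.315,.06,.0005),Rch,"above")
E
```

```text
t 21.07 tcp [ 0.43  -0.281  0.024] x [-0.941  0.338 -0.002] z [ 0.002 -0.002 -1.   ] F [0.933 1.253 6.532] gap 0.03849125393788003 grip 62.798205614089966 j [-0.735  0.356 -0.443  0.769 -0.    -0.39 ]
above d cm [15.85 34.73 13.57] n>= 6.5 w [ 0.178  0.135 -1.133] n>= 6.2
```

Request:
carry_out([
  {"tx":0,"ty":0,"tz":6,"wx":0,"wy":0,"wz":0,"claw":1},
  {"tx":0,"ty":2,"tz":5.5,"wx":0,"wy":0,"wz":0,"claw":1},
  {"tx":0,"ty":3,"tz":5,"wx":0.0254,"wy":0.0193,"wz":-0.1619,"claw":1},
  {"tx":0,"ty":5.5,"tz":1,"wx":0.0254,"wy":0.0193,"wz":-0.1619,"claw":1},
  {"tx":0,"ty":5.5,"tz":0,"wx":0.0254,"wy":0.0193,"wz":-0.1619,"claw":1},
  {"tx":3,"ty":5,"tz":0,"wx":0.0254,"wy":0.0193,"wz":-0.1619,"claw":1},
  {"tx":4,"ty":4.5,"tz":0,"wx":0.0254,"wy":0.0193,"wz":-0.1619,"claw":1},
  {"tx":4,"ty":4.5,"tz":0,"wx":0.0254,"wy":0.0193,"wz":-0.1619,"claw":1},
])

```text
clock: 22.08
tcp_pos: [0.5394, 0.0219, 0.197]
orientation: [-0.068, 0.612, 0.785, 0.063]
wrist_force: [1.6, -1.2, -2.2]
finger_gap: 0.0385
grip_force: 62.4
```

Request:
carry_out([
  {"tx":4,"ty":4,"tz":0,"wx":0.0254,"wy":0.0193,"wz":-0.1619,"claw":1},
  {"tx":0.8,"ty":0.7,"tz":0,"wx":0,"wy":0,"wz":0,"claw":1},
  {"tx":0,"ty":0,"tz":-2,"wx":0,"wy":0,"wz":0,"claw":1},
  {"tx":0,"ty":0,"tz":0,"wx":0,"wy":0,"wz":0,"claw":1},
])

```text
clock: 22.58
tcp_pos: [0.5847, 0.0672, 0.1751]
orientation: [-0.079, 0.671, 0.734, 0.071]
wrist_force: [-0.3, -0.2, -2.8]
finger_gap: 0.0385
grip_force: 62.4
```

```bash
python3 - <<'E'
from h import *
info(); go(chute(.325,.026,.0005),Rch,"place")
E
```

```text
t 22.57 tcp [0.585 0.067 0.175] x [-0.086  0.974  0.212] z [-0.021  0.21  -0.977] F [-0.254 -0.177 -2.848] gap 0.03850014414286496 grip 62.387330532073975 j [-0.129  0.381 -0.012  1.227  0.207  1.348]
place d cm [ 0.22  1.61 -4.71] n>= 0.8 w [-0.003 -0.003 -0.001] n>= 0.0
```

Request:
carry_out([
  {"tx":0.1,"ty":0.8,"tz":-2.2,"wx":-0.003,"wy":-0.003,"wz":0,"claw":1},
  {"tx":0.1,"ty":0.7,"tz":-1.8,"wx":0,"wy":0,"wz":0,"claw":1},
  {"tx":0,"ty":0.1,"tz":-0.7,"wx":0,"wy":0,"wz":0,"claw":1},
  {"tx":0,"ty":0,"tz":0,"wx":0,"wy":0,"wz":0,"claw":1},
])

```text
clock: 23.08
tcp_pos: [0.5881, 0.0829, 0.13]
orientation: [-0.076, 0.671, 0.734, 0.072]
wrist_force: [-0.7, 0.4, -2.5]
finger_gap: 0.0385
grip_force: 62.4
```

Request:
carry_out([
  {"tx":0.09,"ty":-0.97,"tz":-0.25,"wx":0,"wy":0,"wz":0,"claw":1},
  {"tx":0.09,"ty":-0.97,"tz":-0.23,"wx":0,"wy":0,"wz":0,"claw":1},
  {"tx":0.09,"ty":-0.97,"tz":-0.21,"wx":0,"wy":0,"wz":0,"claw":1},
  {"tx":0,"ty":0,"tz":0,"wx":0,"wy":0,"wz":0,"claw":1},
])

```text
clock: 23.58
tcp_pos: [0.5913, 0.0531, 0.1226]
orientation: [-0.076, 0.672, 0.733, 0.072]
wrist_force: [0.2, -0.1, -2.8]
finger_gap: 0.0384
grip_force: 62.4
```

```bash
python3 - <<'E'
from h import *
info(); print(cx(cur()[1])); look()
E
```

```text
t 23.57 tcp [0.591 0.053 0.123] x [-0.086  0.974  0.208] z [-0.014  0.208 -0.978] F [ 0.249 -0.114 -2.823] gap 0.03844102701312672 grip 62.44043827056885 j [-0.15   0.42  -0.086  1.11   0.205  1.329]
[ 0.294 -0.001  0.027]
top train n 214
  x [0.002 0.01  0.161 0.335 0.336] y [-0.021  0.005  0.029] z 0.040748502894602925
   []
scene train n 455
  x [0.    0.02  0.281 0.339 0.34 ] y [-0.029 -0.011  0.022] z 0.04120188790754402
   []
```

Request:
carry_out([
  {"tx":0.06,"ty":-0.6,"tz":-0.14,"wx":0,"wy":0,"wz":0,"claw":1},
  {"tx":0.04,"ty":-0.5,"tz":-0.11,"wx":0,"wy":0,"wz":0,"claw":1},
  {"tx":0.03,"ty":-0.3,"tz":-0.06,"wx":0,"wy":0,"wz":0,"claw":1},
  {"tx":0,"ty":0,"tz":0,"wx":0,"wy":0,"wz":0,"claw":1},
])

```text
clock: 24.18
tcp_pos: [0.5924, 0.0403, 0.1196]
orientation: [-0.076, 0.671, 0.734, 0.072]
wrist_force: [0.6, -0.2, -3.0]
finger_gap: 0.0382
grip_force: 62.5
```

Request:
carry_out([
  {"tx":0.02,"ty":-0.2,"tz":-0.04,"wx":0,"wy":0,"wz":0,"claw":1},
  {"tx":0,"ty":0,"tz":0,"wx":0,"wy":0,"wz":0,"claw":1},
])

```text
clock: 24.42
tcp_pos: [0.5925, 0.0389, 0.1194]
orientation: [-0.076, 0.671, 0.734, 0.073]
wrist_force: [-0.6, 4.1, -2.1]
finger_gap: 0.0385
grip_force: 62.5
```

Request:
carry_out([
  {"tx":0.02,"ty":-0.2,"tz":-0.04,"wx":0,"wy":0,"wz":0,"claw":1},
  {"tx":0,"ty":0,"tz":0,"wx":0,"wy":0,"wz":0,"claw":1},
])

```text
clock: 24.68
tcp_pos: [0.5928, 0.0363, 0.1188]
orientation: [-0.076, 0.671, 0.734, 0.072]
wrist_force: [-1.6, 3.0, -3.1]
finger_gap: 0.0384
grip_force: 62.5
```

Request:
carry_out([
  {"tx":0.02,"ty":-0.2,"tz":-0.04,"wx":0,"wy":0,"wz":0,"claw":1},
  {"tx":0,"ty":0,"tz":0,"wx":0,"wy":0,"wz":0,"claw":1},
])

```text
clock: 24.92
tcp_pos: [0.5929, 0.0354, 0.1187]
orientation: [-0.077, 0.671, 0.734, 0.073]
wrist_force: [-0.7, 7.3, -1.7]
finger_gap: 0.0387
grip_force: 62.5
```

Request:
carry_out([
  {"tx":0.02,"ty":-0.2,"tz":-0.04,"wx":0,"wy":0,"wz":0,"claw":1},
  {"tx":0,"ty":0,"tz":0,"wx":0,"wy":0,"wz":0,"claw":1},
])

```text
clock: 25.18
tcp_pos: [0.5928, 0.0353, 0.1188]
orientation: [-0.078, 0.67, 0.734, 0.074]
wrist_force: [-1.6, 12.7, 0.8]
finger_gap: 0.0385
grip_force: 62.6
```

Request:
carry_out([
  {"tx":0,"ty":0.2,"tz":0,"wx":0,"wy":0,"wz":0,"claw":1},
  {"tx":0,"ty":0,"tz":0,"wx":0,"wy":0,"wz":0,"claw":-0.4},
  {"tx":0,"ty":0,"tz":0,"wx":0,"wy":0,"wz":0,"claw":-0.4},
  {"tx":0,"ty":0,"tz":0,"wx":0,"wy":0,"wz":0,"claw":-0.4},
  {"tx":0,"ty":-0.5,"tz":2.5,"wx":0,"wy":0,"wz":0,"claw":-0.4},
  {"tx":0,"ty":-0.5,"tz":4.5,"wx":0,"wy":0,"wz":0,"claw":-0.4},
  {"tx":-0.3,"ty":4.5,"tz":1,"wx":0,"wy":0,"wz":0,"claw":1},
  {"tx":-0.3,"ty":4,"tz":0.5,"wx":0,"wy":0,"wz":0,"claw":1},
])

```text
clock: 26.18
tcp_pos: [0.5882, 0.1093, 0.2045]
orientation: [-0.075, 0.672, 0.733, 0.073]
wrist_force: [-0.2, 0.3, 0.3]
finger_gap: 0.024
grip_force: 0.0
```

```bash
python3 - <<'E'
from h import *
info(); look(); go(chute(.348,.022),Rch,"behind")
E
```

```text
t 26.18 tcp [0.588 0.109 0.205] x [-0.086  0.974  0.208] z [-0.011  0.208 -0.978] F [-0.239  0.341  0.32 ] gap 0.024016897846917618 grip 0.0 j [-0.056  0.366  0.039  1.267  0.208  1.425]
top train n 466
  x [0.002 0.016 0.199 0.262 0.267] y [-0.018  0.004  0.029] z 0.03981701130470813
   []
scene train n 587
  x [0.001 0.026 0.222 0.319 0.322] y [-0.029 -0.006  0.022] z 0.03979300181073296
   []
behind d cm [-0.18 -0.56 -7.55] n>= 1.2 w [-0.001  0.006 -0.004] n>= 0.0
```

Request:
carry_out([
  {"tx":-0.1,"ty":-0.3,"tz":-4,"wx":0,"wy":0.006,"wz":-0.004,"claw":1},
  {"tx":-0.1,"ty":-0.2,"tz":-2.5,"wx":0,"wy":0,"wz":0,"claw":1},
  {"tx":0,"ty":0,"tz":-0.9,"wx":0,"wy":0,"wz":0,"claw":1},
  {"tx":0.05,"ty":-0.6,"tz":-0.13,"wx":0,"wy":0,"wz":0,"claw":1},
  {"tx":0.05,"ty":-0.5,"tz":-0.11,"wx":0,"wy":0,"wz":0,"claw":1},
  {"tx":0.03,"ty":-0.3,"tz":-0.06,"wx":0,"wy":0,"wz":0,"claw":1},
  {"tx":0,"ty":0,"tz":0,"wx":0,"wy":0,"wz":0,"claw":1},
])

```text
clock: 27.15
tcp_pos: [0.5871, 0.0899, 0.1267]
orientation: [-0.077, 0.673, 0.732, 0.071]
wrist_force: [-0.7, -0.0, 0.8]
finger_gap: -0.0001
grip_force: 0.0
```

Request:
carry_out([
  {"tx":0.02,"ty":-0.25,"tz":-0.05,"wx":0,"wy":0,"wz":0,"claw":1},
  {"tx":0.0,"ty":0,"tz":0,"wx":0,"wy":0,"wz":0,"claw":1},
])

```text
clock: 27.4
tcp_pos: [0.5869, 0.0894, 0.1265]
orientation: [-0.079, 0.672, 0.732, 0.072]
wrist_force: [-0.3, 5.1, 3.0]
finger_gap: 0.0001
grip_force: 2.8
```

Request:
carry_out([
  {"tx":0.02,"ty":-0.25,"tz":-0.05,"wx":0,"wy":0,"wz":0,"claw":1},
  {"tx":0.0,"ty":0,"tz":0,"wx":0,"wy":0,"wz":0,"claw":1},
])

```text
clock: 27.65
tcp_pos: [0.5869, 0.0893, 0.1266]
orientation: [-0.08, 0.672, 0.733, 0.074]
wrist_force: [-0.8, 13.5, 5.5]
finger_gap: 0.0001
grip_force: 6.7
```

Request:
carry_out([
  {"tx":0.02,"ty":-0.2,"tz":-0.05,"wx":0,"wy":0,"wz":0,"claw":1},
  {"tx":0.0,"ty":0,"tz":0,"wx":0,"wy":0,"wz":0,"claw":1},
  {"tx":-0.1,"ty":1.5,"tz":0.3,"wx":0,"wy":0,"wz":0,"claw":1},
  {"tx":0,"ty":-0.5,"tz":4,"wx":0,"wy":0,"wz":0,"claw":1},
  {"tx":0,"ty":-1,"tz":5,"wx":0,"wy":0,"wz":0,"claw":1},
  {"tx":-5,"ty":-1,"tz":3,"wx":0,"wy":0,"wz":0,"claw":1},
  {"tx":-6,"ty":-1,"tz":0,"wx":0,"wy":0,"wz":0,"claw":1},
  {"tx":-6,"ty":-1,"tz":0,"wx":0,"wy":0,"wz":0,"claw":1},
])

```text
clock: 28.65
tcp_pos: [0.4148, 0.0529, 0.248]
orientation: [-0.077, 0.673, 0.732, 0.07]
wrist_force: [-0.7, -1.0, 0.5]
finger_gap: 0.0
grip_force: 0.0
```

```bash
cat > gate.py <<'E'
from h import *
from meas import sel,rect
def gate(tag=""):
  for n in ("top","scene"):
    r=read_camera(n); W=cloud(r); im=r["image"]
    cv2.imwrite(f"pics/{n}_{tag}.png",im); np.savez(f"{n}_{tag}.npz",W=W,im=im)
    train(W,n)
    g=sel(W,.45,.75,.12,.34,.149,.165)
    k=sel(W,.45,.75,.12,.34,.18,.22)
    l=sel(W,.48,.57,.17,.28,.1365,.1455)
    print(n,"gate",rect(g),"knob",rect(k) if len(k) else None,"lug",rect(l) if len(l) else None)
    print("  rack",rect(sel(W,.40,.56,.27,.42,.063,.075)),"grip",rect(sel(W,.44,.50,.32,.38,.108,.124)))
if __name__=="__main__":
  import sys; gate(sys.argv[1])
E
python3 gate.py g1; python3 - <<'E'
from h import *
info()
im=cv2.imread("pics/top_g1.png"); cv2.imwrite("pics/top_g1c.png",cv2.resize(im[140:225,190:330],(790,480),interpolation=cv2.INTER_CUBIC))
E
```

```text
top train n 665
  x [0.0009 0.0248 0.2251 0.3143 0.3174] y [-0.0184  0.0028  0.0286] z 0.0399423257843723
top gate (array([581.3, 249.9]), array([ 36.4, 141.7]), 48.9, 379, np.float64(0.1552)) knob (array([584.6, 244. ]), array([18.9, 18.9]), 6.4, 45, np.float64(0.1983)) lug (array([521.4, 224.3]), array([101.1,  52.6]), 80.1, 154, np.float64(0.1409))
  rack (array([474.4, 352.2]), array([70.9, 69.9]), 85.6, 345, np.float64(0.069)) grip (array([474.1, 352.1]), array([20.2, 16.5]), 89.8, 33, np.float64(0.12))
scene train n 575
  x [0.0005 0.027  0.2214 0.3187 0.3219] y [-0.029  -0.0055  0.0217] z 0.0398103369621266
scene gate (array([581.6, 251.1]), array([ 40.3, 142. ]), 47.2, 703, np.float64(0.1549)) knob (array([588.3, 250. ]), array([20.6, 19.3]), 60.0, 119, np.float64(0.1939)) lug (array([521.8, 221.8]), array([ 60.3, 110.9]), 7.7, 237, np.float64(0.1401))
  rack (array([475.6, 355. ]), array([73.1, 72. ]), 85.5, 653, np.float64(0.069)) grip (array([477. , 355.7]), array([20.8, 21.2]), 57.5, 100, np.float64(0.1179))
t 28.75 tcp [0.409 0.054 0.247] x [-0.08   0.975  0.209] z [-0.024  0.208 -0.978] F [ 0.427  0.278 -0.952] gap -0.00019474540133054767 grip 0.0 j [-0.214  0.022 -0.285  1.333  0.199  1.268]
```

View pics/top_g1c.png

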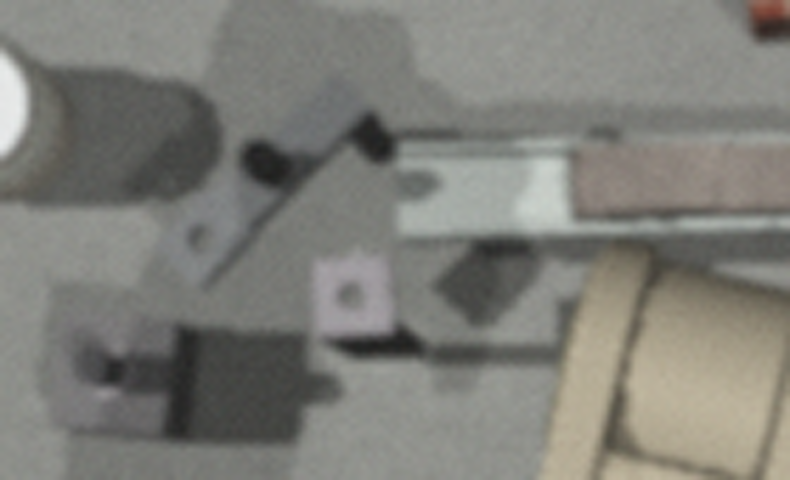

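```bash
python3 - <<'E'
from h import *
from gate import *
def ray(r,u,v,z):
    Ti=np.linalg.inv(r["camera_from_world"]); d=Ti[:3,:3]@[(u-r["cx"])/r["fx"],(v-r["cy"])/r["fy"],1]; o=Ti[:3,3]
    return o+d*(z-o[2])/d[2]
t=read_camera("top"); s=read_camera("scene")
print("lug",ray(t,252.2,192.3,.141),ray(s,353.3,238,.141))
print("ghole",ray(t,225.5,181.8,.156),ray(s,363.1,257,.156))
# lug top only, excluding gate via colour (bright)
for n,r in (("top",t),("scene",s)):
    W=cloud(r); g=r["image"].min(-1)
    m=(W[...,2]>.137)&(W[...,2]<.146)&(abs(W[...,0]-.52)<.045)&(abs(W[...,1]-.21)<.045)&(g>115)
    print(n,rect(W[m]))
go([.581,.25,.26],Rdown(170),"knob")
go([.581,.25,.17],Rdown(170),"knob")
E
```

```text
lug [0.5159 0.1998 0.141 ] [0.5185 0.2045 0.141 ]
ghole [0.5456 0.2841 0.156 ] [0.5466 0.2882 0.156 ]
top (array([523.4, 194.3]), array([56.5, 52.6]), 3.3, 134, np.float64(0.1405))
scene (array([524., 197.]), array([59.7, 57.1]), 7.9, 218, np.float64(0.1403))
knob d cm [16.53 19.68  1.18] n>= 4.2 w [-0.166 -0.152  1.308] n>= 7.1
knob d cm [16.53 19.68 -7.82] n>= 4.3 w [-0.166 -0.152  1.308] n>= 7.1
```

Request:
carry_out([
  {"tx":2,"ty":2,"tz":1,"wx":-0.0208,"wy":-0.019,"wz":0.1635,"claw":-0.1},
  {"tx":2,"ty":2,"tz":0.2,"wx":-0.0208,"wy":-0.019,"wz":0.1635,"claw":-0.1},
  {"tx":2,"ty":3,"tz":0,"wx":-0.0208,"wy":-0.019,"wz":0.1635,"claw":-0.1},
  {"tx":2,"ty":3,"tz":0,"wx":-0.0208,"wy":-0.019,"wz":0.1635,"claw":-0.1},
  {"tx":2,"ty":3,"tz":0,"wx":-0.0208,"wy":-0.019,"wz":0.1635,"claw":-0.1},
  {"tx":2,"ty":3,"tz":0,"wx":-0.0208,"wy":-0.019,"wz":0.1635,"claw":-0.1},
  {"tx":2,"ty":2,"tz":0,"wx":-0.0208,"wy":-0.019,"wz":0.1635,"claw":-0.1},
  {"tx":2.6,"ty":1.7,"tz":0,"wx":-0.0208,"wy":-0.019,"wz":0.1635,"claw":-0.1},
])

```text
clock: 29.85
tcp_pos: [0.5842, 0.2525, 0.259]
orientation: [0.0, 0.083, 0.997, -0.001]
wrist_force: [0.0, 0.6, -0.3]
finger_gap: 0.0471
grip_force: 0.0
```

```bash
python3 - <<'E'
from h import *
info(); go([.583,.250,.22],Rdown(170),"knob")
r=read_camera("scene"); cv2.imwrite("pics/s2.png",cv2.resize(r["image"][130:330,240:440],(600,600),interpolation=cv2.INTER_CUBIC))
E
```

```text
t 29.85 tcp [0.584 0.253 0.259] x [-0.986  0.166 -0.001] z [ 0.    -0.002 -1.   ] F [ 0.001  0.644 -0.259] gap 0.04714038304240226 grip 0.0 j [ 0.283  0.435  0.291  1.427 -0.002  0.45 ]
knob d cm [-0.12 -0.25 -3.9 ] n>= 0.6 w [ 0.002  0.    -0.008] n>= 0.0
```

View pics/s2.png

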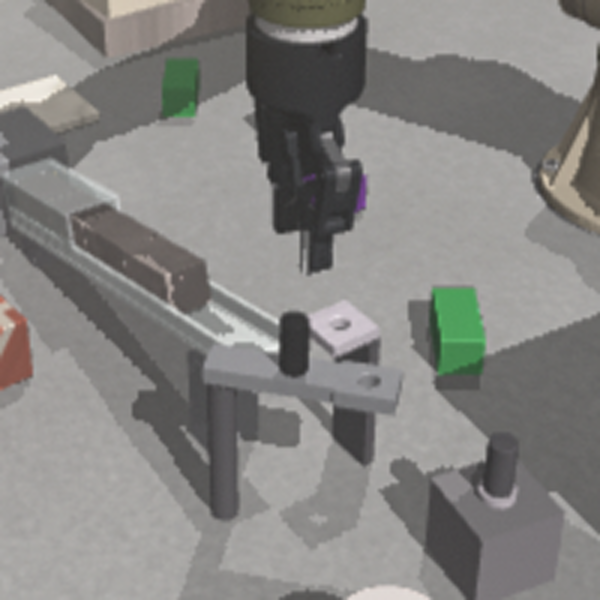

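Request:
carry_out([
  {"tx":-0.1,"ty":-0.2,"tz":-3.5,"wx":0,"wy":0,"wz":0,"claw":-0.1},
  {"tx":0,"ty":0,"tz":-2,"wx":0,"wy":0,"wz":0,"claw":-0.1},
  {"tx":0,"ty":0,"tz":-1.5,"wx":0,"wy":0,"wz":0,"claw":-0.1},
  {"tx":0,"ty":0,"tz":-1.6,"wx":0,"wy":0,"wz":0,"claw":-0.1},
  {"tx":0,"ty":0,"tz":0,"wx":0,"wy":0,"wz":0,"claw":-0.1},
])

```text
clock: 30.52
tcp_pos: [0.5807, 0.2482, 0.1722]
orientation: [-0.001, 0.087, 0.996, -0.001]
wrist_force: [-0.6, -0.4, -0.3]
finger_gap: 0.0469
grip_force: 0.0
```

Request:
carry_out([
  {"tx":0,"ty":0,"tz":0,"wx":0,"wy":0,"wz":0,"claw":1},
  {"tx":0,"ty":0,"tz":0,"wx":0,"wy":0,"wz":0,"claw":1},
  {"tx":0,"ty":0,"tz":0,"wx":0,"wy":0,"wz":0,"claw":1},
  {"tx":0,"ty":0,"tz":0,"wx":0,"wy":0,"wz":0,"claw":1},
], newtons=20)

```text
clock: 31.02
tcp_pos: [0.5816, 0.2489, 0.1747]
orientation: [0.0, 0.087, 0.996, -0.0]
wrist_force: [-0.5, 2.6, 4.7]
finger_gap: 0.0213
grip_force: 21.0
```

Request:
carry_out([
  {"tx":-0.41,"ty":-0.63,"tz":0,"wx":0,"wy":0,"wz":0,"claw":1},
  {"tx":-0.38,"ty":-0.66,"tz":0,"wx":0,"wy":0,"wz":0,"claw":1},
  {"tx":-0.29,"ty":-0.71,"tz":0,"wx":0,"wy":0,"wz":0,"claw":1},
  {"tx":-0.19,"ty":-0.74,"tz":0,"wx":0,"wy":0,"wz":0,"claw":1},
  {"tx":-0.08,"ty":-0.77,"tz":0,"wx":0,"wy":0,"wz":0,"claw":1},
  {"tx":0,"ty":0,"tz":0,"wx":0,"wy":0,"wz":0,"claw":1},
])

```text
clock: 31.78
tcp_pos: [0.5655, 0.2143, 0.1742]
orientation: [-0.002, 0.086, 0.996, 0.0]
wrist_force: [-7.1, 5.9, 6.3]
finger_gap: 0.0209
grip_force: 21.7
```

Request:
carry_out([
  {"tx":0,"ty":-0.4,"tz":0,"wx":0,"wy":0,"wz":0,"claw":1},
  {"tx":0,"ty":0,"tz":0,"wx":0,"wy":0,"wz":0,"claw":1},
])

```text
clock: 32.02
tcp_pos: [0.5656, 0.2108, 0.1742]
orientation: [-0.002, 0.086, 0.996, 0.001]
wrist_force: [-6.7, 7.3, 6.5]
finger_gap: 0.0211
grip_force: 21.7
```

Request:
carry_out([
  {"tx":0,"ty":-0.3,"tz":0,"wx":0,"wy":0,"wz":0,"claw":1},
  {"tx":0,"ty":0,"tz":0,"wx":0,"wy":0,"wz":0,"claw":1},
])

```text
clock: 32.28
tcp_pos: [0.5658, 0.2078, 0.1741]
orientation: [-0.002, 0.086, 0.996, 0.001]
wrist_force: [-5.7, 6.3, 5.7]
finger_gap: 0.0212
grip_force: 21.6
```

Request:
carry_out([
  {"tx":-0.05,"ty":-0.3,"tz":0,"wx":0,"wy":0,"wz":0,"claw":1},
  {"tx":0,"ty":0,"tz":0,"wx":0,"wy":0,"wz":0,"claw":1},
])

```text
clock: 32.52
tcp_pos: [0.5658, 0.2077, 0.1741]
orientation: [-0.002, 0.085, 0.996, 0.004]
wrist_force: [-4.8, 16.6, 3.2]
finger_gap: 0.0213
grip_force: 21.9
```

Request:
carry_out([
  {"tx":0,"ty":-0.3,"tz":0,"wx":0,"wy":0,"wz":0,"claw":1},
  {"tx":0,"ty":0,"tz":0,"wx":0,"wy":0,"wz":0,"claw":1},
])

```text
clock: 32.78
tcp_pos: [0.5658, 0.2076, 0.1742]
orientation: [-0.002, 0.084, 0.996, 0.006]
wrist_force: [-4.9, 26.4, 2.3]
finger_gap: 0.0212
grip_force: 22.8
```

Request:
carry_out([
  {"tx":0,"ty":-0.2,"tz":0,"wx":0,"wy":0,"wz":0,"claw":1},
  {"tx":0,"ty":0,"tz":0,"wx":0,"wy":0,"wz":0,"claw":1},
])

```text
clock: 33.02
tcp_pos: [0.5658, 0.2075, 0.1742]
orientation: [-0.002, 0.083, 0.997, 0.008]
wrist_force: [-3.6, 32.1, 0.6]
finger_gap: 0.0213
grip_force: 23.9
```

Request:
carry_out([
  {"tx":0,"ty":0.7,"tz":0,"wx":0,"wy":0,"wz":0,"claw":1},
  {"tx":0,"ty":0,"tz":0,"wx":0,"wy":0,"wz":0,"claw":-0.1},
  {"tx":0,"ty":0,"tz":0,"wx":0,"wy":0,"wz":0,"claw":-0.1},
  {"tx":0,"ty":0,"tz":0,"wx":0,"wy":0,"wz":0,"claw":-0.1},
  {"tx":0,"ty":0,"tz":3,"wx":0,"wy":0,"wz":0,"claw":-0.1},
  {"tx":0,"ty":0,"tz":5,"wx":0,"wy":0,"wz":0,"claw":-0.1},
  {"tx":-5,"ty":3,"tz":1,"wx":0,"wy":0,"wz":0,"claw":-0.1},
  {"tx":-5,"ty":3,"tz":0,"wx":0,"wy":0,"wz":0,"claw":-0.1},
])

```text
clock: 34.02
tcp_pos: [0.4676, 0.2652, 0.2649]
orientation: [0.001, 0.088, 0.996, -0.0]
wrist_force: [-0.2, 0.0, 0.2]
finger_gap: 0.0467
grip_force: 0.0
```

```bash
python3 gate.py g2; python3 - <<'E'
from h import *
info(); go([.475,.353,.20],Rdown(170),"pin")
a=cv2.imread("pics/top_g2.png")[150:225,190:290]; b=cv2.imread("pics/scene_g2.png")[200:330,290:440]
a=cv2.resize(a,(400,300),interpolation=cv2.INTER_CUBIC); b=cv2.resize(b,(400,347),interpolation=cv2.INTER_CUBIC)
c=np.zeros((347,800,3),np.uint8); c[:300,:400]=a; c[:,400:]=b; cv2.imwrite("pics/c2.png",c)
E
```

```text
top train n 661
  x [0.0024 0.0292 0.2243 0.3132 0.3176] y [-0.0176  0.003   0.0288] z 0.039833521553320504
top gate (array([565.5, 202.4]), array([139.6,  35.9]), 2.7, 368, np.float64(0.1552)) knob (array([570.1, 202.7]), array([18.6, 20.1]), 17.7, 44, np.float64(0.1983)) lug (array([530. , 195.4]), array([44.6, 77.8]), 83.0, 39, np.float64(0.1408))
  rack (array([441.7, 330.7]), array([13.4, 26.3]), 13.0, 25, np.float64(0.0686)) grip (array([0., 0.]), array([0., 0.]), 0.0, 0, np.float64(nan))
scene train n 583
  x [0.0008 0.0256 0.2223 0.3194 0.3222] y [-0.0288 -0.0056  0.0223] z 0.03978868158826793
scene gate (array([566.1, 205.8]), array([144.9,  39.9]), 4.7, 634, np.float64(0.155)) knob (array([573. , 207.5]), array([21.8, 20.2]), 83.5, 112, np.float64(0.1938)) lug (array([531.7, 209.7]), array([77.9, 32. ]), 5.7, 87, np.float64(0.1414))
  rack (array([475.9, 354.3]), array([73.6, 72. ]), 84.9, 665, np.float64(0.0689)) grip (array([476.1, 354.6]), array([22.1, 21. ]), 56.0, 97, np.float64(0.118))
t 34.12 tcp [0.463 0.267 0.265] x [-0.986  0.169  0.002] z [-0.002 -0.001 -1.   ] F [-0.145 -0.159  0.105] gap 0.04709453363750867 grip 0.0 j [ 0.372  0.229  0.014  1.358 -0.     0.542]
pin d cm [ 1.19  8.64 -6.45] n>= 1.8 w [ 0.001 -0.002 -0.004] n>= 0.0meas.py:4: RuntimeWarning: Mean of empty slice.
  (c,s,a)=cv2.minAreaRect((p[:,:2]*1000).astype(np.float32)); return np.round(c,1),np.round(s,1),round(a,1),len(p),p[:,2].mean().round(4)
  ret = ret.dtype.type(ret / rcount)
```

View pics/c2.png

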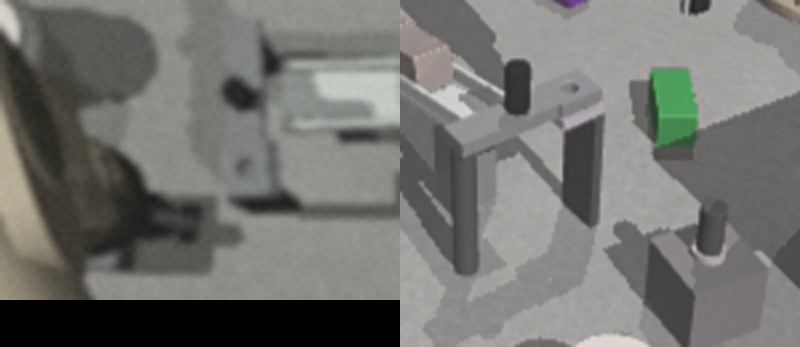

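Request:
carry_out([
  {"tx":0.6,"ty":4.3,"tz":0,"wx":0,"wy":0,"wz":0,"claw":-0.1},
  {"tx":0.6,"ty":4.3,"tz":0,"wx":0,"wy":0,"wz":0,"claw":-0.1},
  {"tx":0,"ty":0,"tz":-5,"wx":0,"wy":0,"wz":0,"claw":-0.1},
  {"tx":0,"ty":0,"tz":-4,"wx":0,"wy":0,"wz":0,"claw":-0.1},
  {"tx":0,"ty":0,"tz":-4,"wx":0,"wy":0,"wz":0,"claw":-0.1},
  {"tx":0,"ty":0,"tz":0,"wx":0,"wy":0,"wz":0,"claw":-0.1},
])

```text
clock: 34.88
tcp_pos: [0.4773, 0.3492, 0.1301]
orientation: [-0.004, 0.087, 0.996, -0.003]
wrist_force: [-0.1, -0.1, 1.3]
finger_gap: 0.0469
grip_force: 0.0
```

```bash
python3 - <<'E'
from h import *
info(); go([.475,.3534,.084],Rdown(170),"pin")
E
```

```text
t 34.88 tcp [0.477 0.349 0.13 ] x [-0.985  0.174  0.006] z [-0.008 -0.005 -1.   ] F [-0.132 -0.1    1.265] gap 0.04692661814822618 grip 0.0 j [ 0.496  0.399 -0.082  1.099 -0.001  0.671]
pin d cm [-0.23  0.42 -4.61] n>= 0.7 w [ 0.005 -0.008  0.   ] n>= 0.0
```

Request:
carry_out([
  {"tx":-0.2,"ty":0.35,"tz":-2,"wx":0.005,"wy":-0.008,"wz":0,"claw":-0.1},
  {"tx":0,"ty":0,"tz":-2,"wx":0,"wy":0,"wz":0,"claw":-0.1},
  {"tx":0,"ty":0,"tz":-0.6,"wx":0,"wy":0,"wz":0,"claw":-0.1},
  {"tx":0,"ty":0,"tz":0,"wx":0,"wy":0,"wz":0,"claw":-0.1},
  {"tx":0,"ty":0,"tz":0,"wx":0,"wy":0,"wz":0,"claw":-0.1},
])

```text
clock: 35.5
tcp_pos: [0.4782, 0.3551, 0.0891]
orientation: [0.004, 0.087, 0.996, 0.003]
wrist_force: [-0.1, -0.5, -0.8]
finger_gap: 0.0471
grip_force: 0.0
```

```bash
python3 - <<'E'
from h import *
info(); go([.475,.3534,.084],Rdown(170),"pin")
E
```

```text
t 35.5 tcp [0.478 0.355 0.089] x [-0.985  0.173 -0.008] z [ 0.009  0.005 -1.   ] F [-0.099 -0.504 -0.835] gap 0.04713268391834368 grip 0.0 j [ 0.504  0.422 -0.155  0.984 -0.     0.678]
pin d cm [-0.32 -0.17 -0.51] n>= 0.1 w [-0.005  0.009 -0.001] n>= 0.1
```

Request:
carry_out([
  {"tx":0,"ty":0,"tz":0,"wx":0,"wy":0,"wz":0,"claw":1},
  {"tx":0,"ty":0,"tz":0,"wx":0,"wy":0,"wz":0,"claw":1},
  {"tx":0,"ty":0,"tz":0,"wx":0,"wy":0,"wz":0,"claw":1},
  {"tx":0,"ty":0,"tz":0,"wx":0,"wy":0,"wz":0,"claw":1},
], newtons=50)

```text
clock: 36.0
tcp_pos: [0.4776, 0.355, 0.0885]
orientation: [0.004, 0.087, 0.996, 0.002]
wrist_force: [-0.3, 0.2, 6.2]
finger_gap: 0.0205
grip_force: 48.7
```

Request:
carry_out([
  {"tx":0,"ty":0,"tz":3,"wx":0,"wy":0,"wz":0,"claw":1},
  {"tx":0,"ty":0,"tz":5,"wx":0,"wy":0,"wz":0,"claw":1},
  {"tx":0,"ty":0,"tz":5,"wx":0,"wy":0,"wz":0,"claw":1},
  {"tx":0,"ty":0,"tz":4,"wx":0,"wy":0,"wz":0,"claw":1},
  {"tx":1,"ty":-4,"tz":0,"wx":0,"wy":0,"wz":0,"claw":1},
  {"tx":1.3,"ty":-4.5,"tz":0,"wx":0,"wy":0,"wz":0,"claw":1},
  {"tx":1,"ty":-4,"tz":0,"wx":0,"wy":0,"wz":0,"claw":1},
  {"tx":0,"ty":0,"tz":0,"wx":0,"wy":0,"wz":0,"claw":1},
])

```text
clock: 37.0
tcp_pos: [0.5105, 0.2273, 0.2571]
orientation: [0.003, 0.089, 0.996, 0.002]
wrist_force: [-0.0, 0.2, -0.9]
finger_gap: 0.0205
grip_force: 49.6
```

```bash
cat > pin.py <<'E'
from h import *
import sys
def ray(r,u,v,z):
    Ti=np.linalg.inv(r["camera_from_world"]); d=Ti[:3,:3]@[(u-r["cx"])/r["fx"],(v-r["cy"])/r["fy"],1]; o=Ti[:3,3]
    return o+d*(z-o[2])/d[2]
info()
t=read_camera("top"); s=read_camera("scene")
a=cv2.resize(t["image"][150:220,200:300],(400,280),interpolation=cv2.INTER_CUBIC)
b=cv2.resize(s["image"][150:270,300:420],(400,400),interpolation=cv2.INTER_CUBIC)
c=np.zeros((400,800,3),np.uint8); c[:280,:400]=a; c[:,400:]=b; cv2.imwrite(f"pics/pin{sys.argv[1]}.png",c)
W=cloud(s); tcp=cur()[1]
m=(np.linalg.norm(W[...,:2]-tcp[:2],axis=-1)<.03)&(W[...,2]>.16)&(W[...,2]<tcp[2]-.02)
for z in np.arange(.175,.26,.006):
    q=W[m&(abs(W[...,2]-z)<.003)]
    if len(q)>2: print(round(z,3),len(q),"x",q[:,0].min(),q[:,0].max(),"y",q[:,1].min(),q[:,1].max(), "mean",q[:,:2].mean(0))
E
python3 pin.py 1; python3 - <<'E'
from h import *
exec(open("pin.py").read().split("info()")[0])
t=read_camera("top"); s=read_camera("scene")
print("ghole",ray(t,250.75,191.25,.156),ray(s,353.4,233.4,.156))
E
```

```text
t 37.0 tcp [0.511 0.227 0.257] x [-0.984  0.177 -0.005] z [ 0.006  0.003 -1.   ] F [-0.001  0.161 -0.91 ] gap 0.020548889948168017 grip 49.58971381187439 j [0.275 0.27  0.05  1.344 0.001 0.452]
0.181 5 x 0.5067698641003894 0.5125248285612685 y 0.22849502291786283 0.2334442346930623 mean [0.51  0.231]
0.187 6 x 0.5068925289055136 0.5133458454684793 y 0.22904864013686344 0.23302582769142544 mean [0.511 0.231]
0.193 11 x 0.5041395514653446 0.51361817437967 y 0.22916143822363222 0.23376356136158205 mean [0.509 0.232]
0.199 11 x 0.504140273302595 0.5133159699479657 y 0.22791020763189096 0.23517931958244354 mean [0.509 0.232]
0.205 12 x 0.5042974478953643 0.5132778276802381 y 0.228396708178638 0.23493234474039304 mean [0.51  0.232]
0.211 11 x 0.504699621080545 0.5135481281088377 y 0.22696103576730042 0.23542125434381478 mean [0.51  0.232]
0.217 11 x 0.5044242498666944 0.5125536956377656 y 0.2268846087066445 0.23418951266167387 mean [0.51  0.231]
0.223 12 x 0.5062938011092929 0.5143163417273211 y 0.22798073561864884 0.23412072865837985 mean [0.511 0.232]
0.229 10 x 0.5067771132625667 0.5139620265713274 y 0.22736021591794886 0.23339951639440948 mean [0.511 0.23 ]
ghole [0.518 0.202 0.156] [0.52  0.206 0.156]
```

View pics/pin1.png

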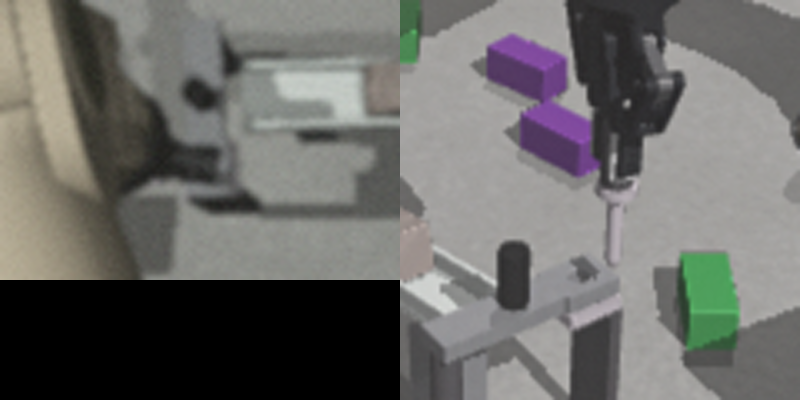

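Request:
carry_out([
  {"tx":0.45,"ty":-1.1,"tz":0,"wx":0,"wy":0,"wz":0,"claw":1},
  {"tx":0.5,"ty":-1.2,"tz":0,"wx":0,"wy":0,"wz":0,"claw":1},
  {"tx":0,"ty":0,"tz":-1.2,"wx":0,"wy":0,"wz":0,"claw":1},
  {"tx":0,"ty":0,"tz":0,"wx":0,"wy":0,"wz":0,"claw":1},
  {"tx":0,"ty":0,"tz":0,"wx":0,"wy":0,"wz":0,"claw":1},
])

```text
clock: 37.83
tcp_pos: [0.5194, 0.2068, 0.2453]
orientation: [0.003, 0.087, 0.996, 0.002]
wrist_force: [-0.6, -0.5, -1.4]
finger_gap: 0.0209
grip_force: 49.6
```

```bash
python3 - <<'E'
from h import *
info()
t=read_camera("top"); s=read_camera("scene")
a=cv2.resize(t["image"][170:210,230:270],(400,400),interpolation=cv2.INTER_CUBIC)
b=cv2.resize(s["image"][200:250,330:380],(400,400),interpolation=cv2.INTER_CUBIC)
cv2.imwrite("pics/pin2.png",np.hstack([a,b]))
def pr(r,p):
    q=r["camera_from_world"]@np.r_[p,1]; return r["fx"]*q[0]/q[2]+r["cx"],r["fy"]*q[1]/q[2]+r["cy"]
tip=cur()[1]-[0,0,.0785]
for p in (tip,tip-[0,0,.0105]): print(pr(t,p),pr(s,p),p)
E
```

```text
t 37.83 tcp [0.519 0.207 0.245] x [-0.985  0.173 -0.006] z [ 0.006  0.003 -1.   ] F [-0.605 -0.536 -1.377] gap 0.02085187528932097 grip 49.589908719062805 j [0.234 0.273 0.025 1.316 0.002 0.408]
(np.float64(248.71902790648141), np.float64(190.1448314162204)) (np.float64(353.76357714967764), np.float64(229.57779304784466)) [0.52  0.207 0.167]
(np.float64(249.25003579444913), np.float64(190.52057857251552)) (np.float64(353.63285114035773), np.float64(233.25720113760872)) [0.52  0.207 0.157]
```

View pics/pin2.png

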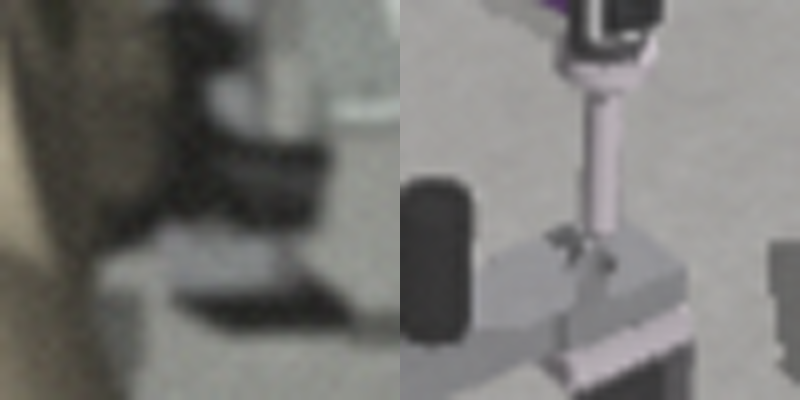

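```bash
python3 - <<'E'
from h import *
g=cv2.cvtColor(cv2.imread("pics/scene_g2.png"),cv2.COLOR_BGR2GRAY); print(g[226:242,344:364])
s=read_camera("scene"); g=cv2.cvtColor(s["image"],cv2.COLOR_BGR2GRAY); print(g[218:242,344:364])
E
```

```text
[[160 160 160 160 160 159 159 162 162 162 156 152 149 156 160 162 164 163 160 162]
 [161 159 160 159 159 159 158 156 155 151 150 148 149 150 154 160 161 162 163 164]
 [163 161 160 160 158 155 150 148 149 147 148 148 146 147 149 152 157 163 165 163]
 [163 162 157 153 150 148 146 147 149 147 147 148 147 148 146 146 149 157 166 166]
 [155 153 151 147 148 146 147 154 159 158 150 145 146 146 146 146 146 147 156 160]
 [147 146 145 147 146 146 149 147 138 133 123 118 136 146 149 148 147 146 147 153]
 [145 145 145 146 146 145 141 129 128 126 114  99 102 137 146 149 147 148 145 146]
 [147 146 147 146 147 145 131 128 128 125 112  94  93 142 148 147 147 146 145 146]
 [146 146 146 146 146 145 142 139 134 130 120 113 133 145 147 147 146 144 138 138]
 [146 145 146 145 145 145 146 145 143 142 142 140 146 146 145 145 138 131 129 130]
 [146 145 146 144 145 145 145 145 145 144 146 146 146 142 139 133 131 129 126 127]
 [147 148 148 145 145 146 146 146 144 144 143 139 138 131 132 129 129 128 127 126]
 [148 149 148 147 146 145 144 145 141 137 132 129 130 129 128 126 128 127 130 131]
 [146 146 149 145 139
[... 1521 characters left out ...]
96  95 141 147 148 148 147 147 147]
 [147 147 148 148 147 148 145 141 134 128 121 114 135 148 146 148 148 146 140 139]
 [146 147 147 147 148 147 147 145 128 127 124 125 147 149 149 147 140 134 131 131]
 [146 146 147 146 146 146 147 145 125 124 126 129 147 144 139 134 131 129 128 128]
 [147 149 150 147 147 147 148 146 125 123 125 128 138 133 132 131 130 130 129 128]
 [149 151 150 148 146 146 144 132 123 126 128 129 131 129 131 129 129 129 130 135]
 [148 149 151 146 140 125 114 125 128 127 128 129 129 129 128 125 129 134 148 160]
 [147 146 140 134 130 116 106 127 128 128 127 129 128 129 129 122 145 160 165 169]
 [131 132 131 130 127 115 105 128 128 128 126 129 132 147 162 159 165 169 170 172]]
```

Request:
carry_out([
  {"tx":0.24,"ty":-0.12,"tz":0,"wx":0,"wy":0,"wz":0,"claw":1},
  {"tx":0,"ty":0,"tz":-0.9,"wx":0,"wy":0,"wz":0,"claw":1},
  {"tx":0,"ty":0,"tz":-0.4,"wx":0,"wy":0,"wz":0,"claw":1},
  {"tx":0,"ty":0,"tz":-0.2,"wx":0,"wy":0,"wz":0,"claw":1},
  {"tx":0,"ty":0,"tz":0,"wx":0,"wy":0,"wz":0,"claw":1},
])

```text
clock: 38.6
tcp_pos: [0.5216, 0.2053, 0.2303]
orientation: [0.003, 0.087, 0.996, 0.002]
wrist_force: [-1.1, -1.3, -1.1]
finger_gap: 0.0205
grip_force: 49.6
```

Request:
carry_out([
  {"tx":0,"ty":0,"tz":-0.3,"wx":0,"wy":0,"wz":0,"claw":1},
  {"tx":0,"ty":0,"tz":0,"wx":0,"wy":0,"wz":0,"claw":1},
])

```text
clock: 38.85
tcp_pos: [0.5216, 0.2054, 0.2272]
orientation: [0.003, 0.087, 0.996, 0.002]
wrist_force: [-2.0, -1.1, -1.2]
finger_gap: 0.0208
grip_force: 49.5
```

Request:
carry_out([
  {"tx":-0.04,"ty":-0.02,"tz":-0.5,"wx":0,"wy":0,"wz":0,"claw":1},
  {"tx":0,"ty":0,"tz":-0.5,"wx":0,"wy":0,"wz":0,"claw":1},
  {"tx":0,"ty":0,"tz":0,"wx":0,"wy":0,"wz":0,"claw":1},
])

```text
clock: 39.22
tcp_pos: [0.5215, 0.2052, 0.2169]
orientation: [0.003, 0.087, 0.996, 0.002]
wrist_force: [-2.0, -1.0, -1.3]
finger_gap: 0.021
grip_force: 49.8
```

Request:
carry_out([
  {"tx":0,"ty":0,"tz":-0.6,"wx":0,"wy":0,"wz":0,"claw":1},
  {"tx":0,"ty":0,"tz":-0.6,"wx":0,"wy":0,"wz":0,"claw":1},
  {"tx":0,"ty":0,"tz":0,"wx":0,"wy":0,"wz":0,"claw":1},
])

```text
clock: 39.6
tcp_pos: [0.521, 0.204, 0.2048]
orientation: [0.003, 0.087, 0.996, 0.001]
wrist_force: [-1.0, -5.0, -2.6]
finger_gap: 0.0209
grip_force: 50.0
```

Request:
carry_out([
  {"tx":0,"ty":-0.1,"tz":-0.5,"wx":0,"wy":0,"wz":0,"claw":1},
  {"tx":0,"ty":0,"tz":-0.6,"wx":0,"wy":0,"wz":0,"claw":1},
  {"tx":0,"ty":0,"tz":-0.6,"wx":0,"wy":0,"wz":0,"claw":1},
  {"tx":0,"ty":0,"tz":0,"wx":0,"wy":0,"wz":0,"claw":1},
])

```text
clock: 40.1
tcp_pos: [0.5211, 0.2036, 0.1877]
orientation: [0.003, 0.087, 0.996, 0.001]
wrist_force: [-2.2, -4.4, -4.2]
finger_gap: 0.0209
grip_force: 50.0
```

Request:
carry_out([
  {"tx":0,"ty":-0.03,"tz":-0.6,"wx":0,"wy":0,"wz":0,"claw":1},
  {"tx":0,"ty":0,"tz":-0.4,"wx":0,"wy":0,"wz":0,"claw":1},
  {"tx":0,"ty":0,"tz":0,"wx":0,"wy":0,"wz":0,"claw":1},
])

```text
clock: 40.48
tcp_pos: [0.5212, 0.2035, 0.1782]
orientation: [0.003, 0.087, 0.996, 0.001]
wrist_force: [-2.1, -3.9, -1.4]
finger_gap: 0.0207
grip_force: 50.1
```

Request:
carry_out([
  {"tx":0,"ty":0,"tz":-0.25,"wx":0,"wy":0,"wz":0,"claw":1},
  {"tx":0,"ty":0,"tz":0,"wx":0,"wy":0,"wz":0,"claw":1},
])

```text
clock: 40.72
tcp_pos: [0.5212, 0.2035, 0.176]
orientation: [0.003, 0.087, 0.996, 0.001]
wrist_force: [-2.6, -4.9, 2.0]
finger_gap: 0.0207
grip_force: 50.2
```

Request:
carry_out([
  {"tx":0,"ty":0,"tz":-0.2,"wx":0,"wy":0,"wz":0,"claw":1},
  {"tx":0,"ty":0,"tz":0,"wx":0,"wy":0,"wz":0,"claw":1},
])

```text
clock: 40.98
tcp_pos: [0.5212, 0.2035, 0.1745]
orientation: [0.003, 0.087, 0.996, 0.001]
wrist_force: [-3.3, -5.5, 4.0]
finger_gap: 0.0209
grip_force: 50.7
```

Request:
carry_out([
  {"tx":0,"ty":0,"tz":-0.2,"wx":0,"wy":0,"wz":0,"claw":1},
  {"tx":0,"ty":0,"tz":0,"wx":0,"wy":0,"wz":0,"claw":1},
])

```text
clock: 41.22
tcp_pos: [0.5213, 0.2035, 0.1744]
orientation: [0.004, 0.087, 0.996, 0.002]
wrist_force: [-8.6, -6.4, 14.3]
finger_gap: 0.0206
grip_force: 51.7
```

Request:
carry_out([
  {"tx":0,"ty":0,"tz":0.3,"wx":0,"wy":0,"wz":0,"claw":-0.1},
  {"tx":0,"ty":0,"tz":0,"wx":0,"wy":0,"wz":0,"claw":-0.1},
  {"tx":0,"ty":0,"tz":0,"wx":0,"wy":0,"wz":0,"claw":-0.1},
  {"tx":0,"ty":0,"tz":2,"wx":0,"wy":0,"wz":0,"claw":-0.1},
  {"tx":0,"ty":0,"tz":4,"wx":0,"wy":0,"wz":0,"claw":-0.1},
  {"tx":0,"ty":0,"tz":5,"wx":0,"wy":0,"wz":0,"claw":-0.1},
  {"tx":-6,"ty":-1,"tz":0,"wx":0,"wy":0,"wz":0,"claw":-0.1},
  {"tx":-6,"ty":-1,"tz":0,"wx":0,"wy":0,"wz":0,"claw":-0.1},
])

```text
clock: 42.22
tcp_pos: [0.4016, 0.1842, 0.2854]
orientation: [0.004, 0.087, 0.996, 0.003]
wrist_force: [0.4, 0.0, 0.7]
finger_gap: 0.0468
grip_force: 0.0
```

```bash
python3 - <<'E'
from h import *
from meas import sel,rect
info()
for n in ("top","scene"):
    r=read_camera(n); W=cloud(r); train(W,n)
    k=sel(W,.48,.545,.17,.24,.185,.24); c=sel(W,.49,.545,.17,.23,.1575,.166)
    print("griptop",rect(k) if len(k) else None, np.percentile(k[:,2],95) if len(k) else None, "collar",np.median(c[:,2]) if len(c) else None)
b=r["image"]; cv2.imwrite("pics/end.png",cv2.resize(b[130:300,200:430],(790,584),interpolation=cv2.INTER_CUBIC))
E
```

```text
t 42.23 tcp [0.4016 0.1842 0.2854] x [-0.9849  0.1729 -0.0074] z [ 0.0083  0.0044 -1.    ] F [0.3753 0.035  0.7285] gap 0.046755891807374474 grip 0.0 j [ 0.2465  0.0346 -0.1616  1.3655  0.0022  0.4203]
top train n 669
  x [0.0001 0.0341 0.2235 0.3129 0.3171] y [-0.019   0.0031  0.0286] z 0.03984489932127077
griptop (array([517.6, 199.6]), array([18.9, 20.3]), 82.2, 46, np.float64(0.2057)) 0.2120722970024888 collar 0.15927291255027676
scene train n 585
  x [0.0071 0.0315 0.2216 0.3202 0.3218] y [-0.0289 -0.0056  0.0211] z 0.0398126207015839
griptop (array([520.3, 204.1]), array([20.2, 22.2]), 10.9, 121, np.float64(0.1996)) 0.20822342243251457 collar 0.16158240332852575
```

View pics/end.png

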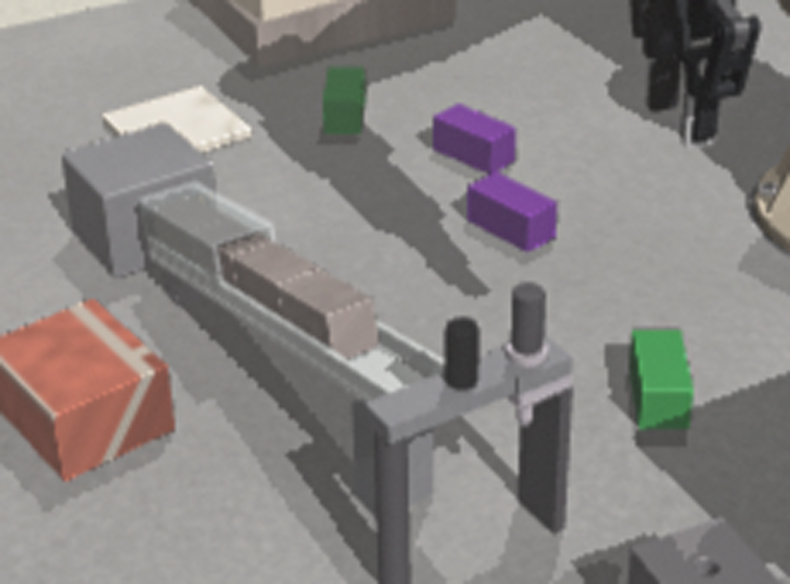

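The end view shows the pin's collar on the gate at crop (526,350), with its tip showing below the lug at (524,412). The train of prisms ends 320 mm up the channel, as it should. I'm handing it in.

```bash
python3 -c "
from workcell import env
print(env.hand_in())"
```

```text
the job is handed in; nothing more can be done
None
```

I handed the job in at about 42 s. All four prisms are packed end to end against the stop, the gate is shut against its end stop, and the pin is fully home through the gate and lug; the hand-in call returned no verdict.

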